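# Turn a trim block over in the flip jig

### The arm

A 6-joint arm with a two-finger parallel gripper is mounted at the origin on a cart in front of the work surface, level with it; the furniture and walls round the work are solid. World frame = base frame: x ahead of the robot, y to its left, z up, the work surface at z = 0. Lengths are in m, angles in degrees, forces in N, time in s.
With the tool pointing down it reaches from about 0.35 to 0.875 m from the base axis. Payload 4.2 kg.
Tool frame: the origin (TCP) lies on the centre line of the jaws, within the pads' length; the fingertips stand 19 mm ahead of it and the grasp point (between the pads) is the TCP; x points along the fingers, y is the direction in which the jaws open and shut, and the axes are right-handed (so a half turn about x gives the same grasp; the last joint's range is limited). The gripper opens to 87 mm and grips with 3 to 60 N. Pads are 19 mm wide; open, the fingers measure 117 mm over their backs; the gripper's body (75 mm by 190 mm) begins 51 mm behind the grasp point.
Start: joints at [-58.235, 22.042, 0.453, 0, -68.411, -14.817], TCP at [0.182, -0.598, 0.242] pointing down, gripper open.
Joint ranges: [-179.83, 179.83], [-69.29, 118.12], [-61.27, 80.66], [-181.25, 117.63], [-171.15, -9.14], [-177.46, 177.46]. Speed limits (degrees/s): [159.86, 159.86, 180, 180, 180, 180].

### API

Orientations are given as a 3x3 rotation matrix whose columns are the frame's x, y, z axes.
In Python, from station import r, viewer, job, spotter gives the robot as it stands.
- The arm moves only by the tool play_rows, never from a script. Its argument "commands" is a list of rows, each an object of numbers: "fingers": the gripper command: -1 is fully open, 1 is shut, values between are in proportion; "tx", "ty", "tz": the shift along the tool's x, y, z normalised to -1 to 1, where 1 is 750 mm; "ax", "ay", "az": the turn, a rotation vector about the tool's x, y, z normalised to -1 to 1, where 1 is pi rad. In form: [{"fingers": .., "tx": .., "ty": .., "tz": .., "ax": .., "ay": .., "az": ..}, ...]. A call has 1 to 5 rows; each row is the pose to reach, as a shift and turn from the pose commanded when the call began, along the tool's axes at that moment, turning the shorter way round; what a row does not reach only later rows make up. A row lasts 1/12 s, in which the tool goes at most 41.7 mm and 7.16 degrees, less where a joint would pass 70% of its speed; a pose out of reach is approached as far as the arm can. A call with a number of a shift or a turn outside -1 to 1 is refused whole. A call with a gripper value outside its range is refused whole. The fingers move at their own pace and stop on an object; the grip force is fixed at half the most. Time passes only in rows, so rows that repeat a pose let the fingers close. It gives the time, the measured TCP pose, the force and the opening at its end, in the units of the state.
- r.sense(): the state, without advancing time (a new reading comes with each control period).
- viewer.capture(name): name is "scene" or "top" or "wrist"; returns a dict with "image" (420x560x3 uint8, red, green, blue), "fx", "fy", "cx", "cy" (pixels), "R" (3x3) and "t" (3): a world point X has camera coordinates R X + t; the wrist camera has in their place "mount" (4x4, takes a point from camera to tool coordinates, whose origin is the TCP and whose axes are the tool frame's). Camera axes: x right, y down, z forward; pixel columns grow to the right and rows downward; lengths in m; the calibration is good to about 2 mm. A picture is of the moment at which its call begins: read the wrist's pose just before it. There is no depth.
- job.finish_job(): hands the job in, once; it reports no verdict.
Trained networks look in a picture, given as the dict that the camera call returned (one of the last four; its "shot" number tells which), for a name from the list of things; names that differ only in an ending like _2 or _b are one class to them, and where a whole thing is asked for, a point or a joint stands for the part that bears it (a point fixed in the world has none). Each returns a list of dicts, best first, with "score" (0 to 1); they miss things now and then, are a little off and sometimes report something else, mostly with a low value. They report only what shows in the picture. A call takes as long as a camera call. They do not tell look-alikes from the thing itself.
- spotter.find_in(name, picture): "uv" ([column, row] in pixels, amid what is visible of it).
- spotter.silhouettes(name, picture): "region" (420x560 bool, what is visible of it) and "uv" ([column, row] in pixels, amid what is visible of it).
The state is a dict: "time_s": time; "joints": joint angles; "joint_velocities": joint speeds; "effort": joint torques, N m; "tcp_pos": TCP position; "ee_rot": TCP orientation; "wrist_force": force on the tool from outside, world axes, zero at the start; "moment": the same for the moment, N m; "gripper_width": opening from 0.0 (shut) to 1.0 (fully open).
Only numpy, scipy, OpenCV 4.12 (cv2) and the standard library are available. Lean on these libraries where they do the work, as an engineer would, in place of code of your own. Each camera call takes 0.05 s, during which the arm holds its last target. There are 200 camera calls.

### The job

Take the trim block with the square raised boss and press it, boss up, down into the hinged leaf of the flip jig until both spring latches snap over it; swing the leaf right over by its handle so the block hangs over the fixed nest. Then squeeze the two latch tails together so that the block drops boss-down into the nest, keep them squeezed while you lift the leaf clear of the block, and finally swing the empty leaf all the way back to where it lay, leaving the block fully seated in the nest. Leave the other block, the tea glass and the chisels alone.

Things in the scene. Friction and masses are not known exactly. Their poses are not given: they have to be found in the camera images.
- block_centre (a point): The block to turn over: brown board 40 (its x) x 64 (y) x 14 mm, 60 g, with a square boss 26 x 26 x 12 mm high in the middle of its face (+z). Point: middle of the board, 7 mm above its back, 13 mm below the boss's middle. Starts boss up on the bench. Half a turn about z fits as well. Grip the boss, fingers closing along the block's y, to stay clear of the latches.
- spare_centre (a point): The other block, not to be used: larger, 58 x 84 x 14 mm, with a round boss 34 mm across, 12 mm high. Point: middle of its board.
- jig: Flip jig fixed to the bench, wooden, 100 x 232 mm base; origin under its middle, x along the hinge, z up. Nest and plinth on the -y side, the hinged leaf lying open on the +y side. Through the leaf pass two brass spring latches, one at each long side of its seat (+x and -x), hooks on the seat side, tails on the leaf's back.
- hinge_axis (a point): Middle of the leaf's hinge axis, 80 mm above the bench; the axis runs along this point's x.
- flip_seat (a point): Where block_centre is when the block is seated in the leaf; moves with it, 59 mm from the hinge. x along the hinge, y away from it, z out of the seat. Leaf's floor 7 mm below; low end guides, side guides 33 mm high with lead-in, 1 mm play. Hooks (14 mm long in y) reach 3 mm over the board's long sides, 34 mm apart, tops 20 mm above this point; a block pushed straight down spreads them.
- nest_seat (a point): Where block_centre is when the block is seated boss-down in the nest, 78 mm above the bench; axes as the jig; block x along jig x, either way. Nest: two cross rails (tops 7 mm below), gap between for the boss, guides 9 mm high with lead-in and 1.5 mm play. In the swung-over leaf the block hangs about 6 mm above its seated height.
- handle (a point): Middle of the leaf's handle: steel rod 10 mm thick, 64 mm long, parallel to the hinge, 134 mm out from it and 25 mm off towards the leaf's back (25 mm below the hinge with the leaf open, 25 mm above it when swung over), 29 mm gap to the leaf's end. Moves with the leaf. Can be held from above and turns between the fingers as the leaf swings.
- latch_a_ridge (a point): Finger ridge (bar 18 mm long, 8 mm thick) near the end of the tail of the latch at the seat's +x side. Tails point down while the leaf lies open and stand up when it is swung over; then the ridge is 40 mm above the leaf's upper side, 4 mm below the tail's end. 60 mm over both ridges. Squeezing them together opens both hooks.
- latch_b_ridge (a point): The same on the latch at the seat's -x side.
- latch_a (a joint): Opening of latch a, rad: 0 shut by its spring, 0.35 its stop. From 0.2 on (ridge in by 8 mm, about 2 N) the hook is clear of the block; it springs shut when let go. Squeezed hard against both stops (about 20 N, 31 mm over the ridges) the tails can lift the leaf; squeezed lightly they slip. The block snaps past the hooks under 10 to 25 N, first touching 25 mm above its seat.
- latch_b (a joint): The same for latch b. With the block in the nest its sides stand between the hooks, which drag it up if let go too early; once the leaf is lifted by 0.3 rad the hooks are clear above the block.
- flipper (a joint): Angle of the leaf, rad: 0 lying open beside the nest (start), pi swung right over above the nest. Stiff hinge: the leaf stays where it is left; about 3 N at the handle moves it.
- tea_glass: Thick tumbler, 85 mm wide, 90 mm high, behind the work; leave alone. Origin under its middle.
- chisel_near: Loose chisel with a dark handle at the front of the bench; leave alone.
- chisel_side: Loose chisel with a dark handle left of the blocks; leave alone.
Mind the look-alikes: they are no part of the job. Leave any red look-alike of the part that bears block_centre alone.

How it is judged (in metres and radians):
On the way, in this order (a step that is already met when the one before it is completed fails the run):
1. the block is snapped into the open leaf, boss up (distance between block_centre and flip_seat below 0.004 m and angle between block_centre's own z axis and vertical below 0.1 rad and value of joint flipper below 0.1 rad and value of joint each of latch_a, latch_b below 0.08 rad), for 0.2 s.
2. the leaf is swung right over with the block still held in it (value of joint flipper above 3 rad and distance between block_centre and flip_seat below 0.005 m), for 0.2 s.
3. the block has dropped boss-down into the nest under the leaf (value of joint flipper above 2.6 rad and distance between block_centre and nest_seat below 0.004 m and angle between block_centre's own z axis and vertical above 3 rad), for 0.1 s.
At the end, for the whole second after the job is handed in: the block lies still boss-down in the fixed nest, its centre within 4 mm of the seat, level within 0.09 rad and turned by no more than 0.12 rad; the leaf lies open again within 0.12 rad of its start (distance between block_centre and nest_seat below 0.004 m and angle between block_centre's own z axis and vertical above 3.05 rad and angle between the x axis of block_centre and the x axis of nest_seat, either way round below 0.12 rad and value of joint flipper below 0.12 rad and velocity of joint flipper below 0.05 rad/s); the robot touches nothing.
It fails at once if the other block is moved by more than 20 mm (distance of spare_centre from where it was at the start of the episode above 0.02 m).
It fails at once if the tea glass is moved by more than 20 mm (distance of tea_glass from where it was at the start of the episode above 0.02 m).
It fails at once if a chisel is moved by more than 30 mm (distance of any of chisel_near, chisel_side from where it was at the start of the episode above 0.03 m).
It also fails if it takes over 72 s, if anything falls off the work surface, if the arm or the gripper's body presses on something with over 40 N, if the wrist force passes 120 N, or if a joint passes its speed limit or range.

## Working session

There is one attempt and no reset: what is moved stays moved. The work goes in short steps, Python scripts to look and compute and a tool call to move; the robot and the scene stay as the last step left them, time stands still between calls to the robot, and variables do not carry over. Pictures are saved under pics/ and viewed, about 8 in all and at most 12, crops included, and the job is handed in when it is done.

Besides the shell and the picture viewer there is one more tool, called after "Request:" in YAML: its name, and indented under it one key for each argument. play_rows: Moves the arm, as the interface text tells. Its arguments: {"type":"object","properties":{"commands":{"type":"array"}},"required":["commands"]}

```bash
mkdir -p pics; ls; cat > h.py <<'E'
import numpy as np, cv2
from station import r, viewer, job, spotter
def save(p,n): cv2.imwrite('pics/'+n, cv2.cvtColor(p['image'],cv2.COLOR_RGB2BGR))
def ray(p,uv):
    d=np.array([(uv[0]-p['cx'])/p['fx'],(uv[1]-p['cy'])/p['fy'],1.])
    if 'mount' in p:
        s=p['s'];M=np.array(p['mount']);R=np.array(s['ee_rot'])
        return R@M[:3,3]+np.array(s['tcp_pos']), R@M[:3,:3]@d
    R=np.array(p['R']);t=np.array(p['t']); return -R.T@t, R.T@d
def onz(p,uv,z):
    o,d=ray(p,uv); return o+d*(z-o[2])/d[2]
def proj(p,X):
    X=np.asarray(X,float)
    if 'mount' in p:
        s=p['s'];M=np.array(p['mount']);R=np.array(s['ee_rot'])
        c=M[:3,:3].T@(R.T@(X-np.array(s['tcp_pos']))-M[:3,3])
    else: c=np.array(p['R'])@X+np.array(p['t'])
    return np.array([p['fx']*c[0]/c[2]+p['cx'],p['fy']*c[1]/c[2]+p['cy']])
def cap(n):
    s=r.sense(); p=viewer.capture(n); p['s']=s; return p
def tri(p1,u1,p2,u2):
    A=[];b=[]
    for p,u in((p1,u1),(p2,u2)):
        o,d=ray(p,u);d=d/np.linalg.norm(d);P=np.eye(3)-np.outer(d,d);A.append(P);b.append(P@o)
    return np.linalg.lstsq(np.vstack(A),np.hstack(b),rcond=None)[0]
E
python3 - <<'E'
from h import *
ps={n:cap(n) for n in('scene','top')}
for n,p in ps.items():
    save(p,n+'0.png'); print(n,p['fx'],ray(p,(280,210)))
    for k in('block_centre','spare_centre','jig','handle','latch_a_ridge','tea_glass','chisel_near'):
        print(k,[(np.round(f['uv'],1).tolist(),round(f['score'],2)) for f in spotter.find_in(k,p)[:3]])
print(r.sense())
im=np.hstack([ps['scene']['image'],ps['top']['image']])
E
```

```text
pics
scene 541.6672647233571 (array([-0.10805581,  0.51491052,  1.04083803]), array([ 0.55098383, -0.32299288, -0.76948388]))
block_centre [([209.6, 260.7], 0.95), ([300.5, 256.2], 0.68), ([254.2, 239.8], 0.58)]
spare_centre [([348.0, 201.0], 0.75), ([258.5, 286.2], 0.55)]
jig [([366.2, 215.0], 0.66)]
handle [([355.6, 208.5], 0.85), ([369.3, 214.4], 0.42)]
latch_a_ridge [([352.3, 199.4], 0.46)]
tea_glass [([227.0, 177.9], 0.7)]
chisel_near [([411.6, 262.9], 0.67), ([209.6, 258.0], 0.19)]
top 425.96953653505363 (array([0.3606971 , 0.10606828, 1.05055996]), array([ 0.21466569, -0.0041011 , -0.97672934]))
block_centre [([201.8, 206.7], 0.92), ([275.9, 251.2], 0.81), ([253.2, 213.7], 0.73)]
spare_centre [([219.2, 257.0], 0.8)]
jig [([364.4, 248.5], 0.7)]
handle [([342.6, 241.1], 0.97)]
latch_a_ridge []
tea_glass [([256.7, 138.7], 0.75), ([361.5, 251.0], 0.55)]
chisel_near [([361.5, 316.9], 0.71)]
{'time_s': 0.8, 'joints': array([-5.82342707e+01,  2.20397614e+01,  4.53941431e-01,  9.34774640e-04,
       -6.84114068e+01, -1.48174282e+01]), 'joint_velocities': array([-0.04206485, -0.00260948,  0.01081315,  0.04289946,  0.02001706,
        0.01110507]), 'effort': array([-3.97940812e-05, -3.90408719e+01,  1.87611580e+01,  4.22421277e+00,
        1.55144749e-02, -1.42973565e-05]), 'tcp_pos': array([ 0.18221875, -0.59783404,  0.24158173]), 'ee_rot': array([[ 1.25832645e-05, -2.91514440e-01,  9.56566428e-01],
       [-4.91384184e-05,  9.56566427e-01,  2.91514440e-01],
       [-9.99999999e-01, -5.06723646e-05, -2.28783012e-06]]), 'wrist_force': array([ 0.46102577,  0.16454355, -0.07732481]), 'moment': array([-0.00569699,  0.01333139, -0.00677403]), 'gripper_width': 0.9990721194463239}
```

```bash
python3 - <<'E'
import cv2
a=cv2.imread('pics/top0.png')[90:370,140:480]; cv2.imwrite('pics/topc.png',cv2.resize(a,None,fx=2.1,fy=2.1,interpolation=2))
a=cv2.imread('pics/scene0.png')[120:320,170:450]; cv2.imwrite('pics/scenec.png',cv2.resize(a,None,fx=2.8,fy=2.8,interpolation=2))
E
```

```text
(no output)
```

View pics/topc.png

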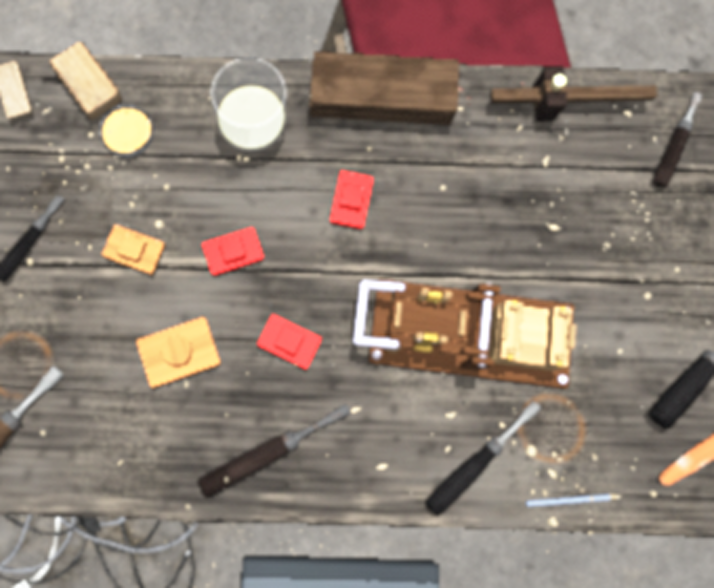

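View pics/scenec.png

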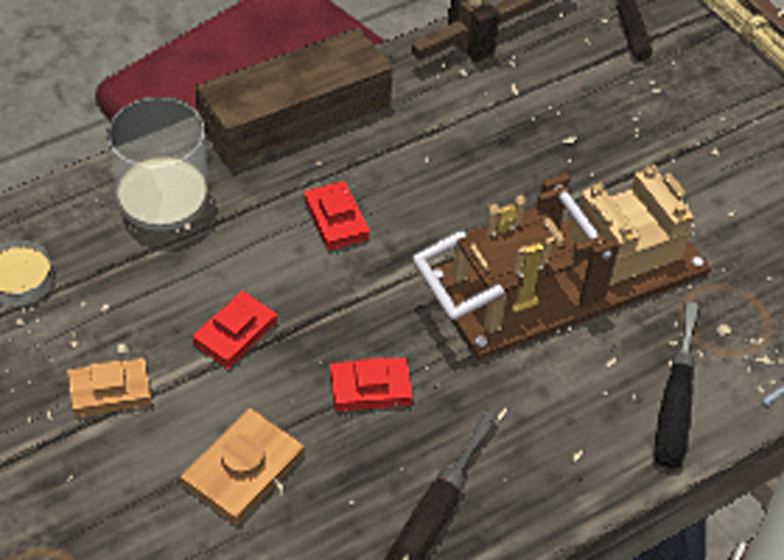

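```bash
python3 - <<'E'
from h import *
T=cap('top');S=cap('scene')
c=lambda u:(140+u[0]/2.1,90+u[1]/2.1); cs=lambda u:(170+u[0]/2.8,120+u[1]/2.8)
print('block',onz(T,(201.8,206.7),.014),onz(S,(209.6,258.),.014),tri(T,c((131,243)),S,cs((108,376))))
a,b=onz(T,c((366,285)),.055),onz(T,c((358,345)),.055);print('handle',a,b,(a+b)/2)
a2,b2=onz(T,c((491,291)),.08),onz(T,c((484,350)),.08);print('hinge',a2,b2,(a2+b2)/2)
print('dir',(a2+b2-a-b)/2)
for u in((376,354),(563,379)): print('screw',onz(T,c(u),.012))
m=[f for f in spotter.silhouettes('block_centre',T) if abs(f['uv'][0]-202)<8][0]['region']
pts=np.argwhere(m)[:,::-1]; w=np.array([onz(T,p,.014)[:2] for p in pts])
print(cv2.minAreaRect((w*1000).astype(np.float32)))
E
```

```text
block [0.59103561 0.29690233 0.014     ] [0.58336343 0.29553969 0.014     ] [0.59230456 0.29440151 0.01733525]
handle [0.54377293 0.01943049 0.055     ] [0.47553696 0.02758203 0.055     ] [0.50965494 0.02350626 0.055     ]
hinge [ 0.5366111  -0.11611978  0.08      ] [ 0.4713083  -0.10735746  0.08      ] [ 0.5039597  -0.11173862  0.08      ]
dir [-0.00569524 -0.13524488  0.025     ]
screw [0.47065743 0.0031638  0.012     ]
screw [ 0.44825009 -0.21302567  0.012     ]
((586.73974609375, 294.77276611328125), (68.19783782958984, 43.52482604980469), 70.18804931640625)
```

Request:
play_rows:
  commands:
    - {"fingers": -1, "tx": -0.077, "ty": 0.178, "tz": 0.194, "ax": 0.128, "ay": 0, "az": 0}
    - {"fingers": -1, "tx": -0.077, "ty": 0.178, "tz": 0.194, "ax": 0.128, "ay": 0, "az": 0}
    - {"fingers": -1, "tx": -0.077, "ty": 0.178, "tz": 0.194, "ax": 0.128, "ay": 0, "az": 0}
    - {"fingers": -1, "tx": -0.077, "ty": 0.178, "tz": 0.194, "ax": 0.128, "ay": 0, "az": 0}
    - {"fingers": -1, "tx": -0.077, "ty": 0.178, "tz": 0.194, "ax": 0.128, "ay": 0, "az": 0}

```text
time_s: 1.37
tcp_pos: [0.2819, -0.4279, 0.2992]
ee_rot: [[0.0, 0.108, 0.994], [-0.0, 0.994, -0.108], [-1.0, -0.0, 0.0]]
wrist_force: [1.6, 0.2, 1.0]
gripper_width: 1.003
```

Request:
play_rows:
  commands:
    - {"fingers": -1, "tx": 0, "ty": 0.245, "tz": 0.107, "ax": 0, "ay": 0, "az": 0}
    - {"fingers": -1, "tx": 0, "ty": 0.245, "tz": 0.107, "ax": 0, "ay": 0, "az": 0}
    - {"fingers": -1, "tx": 0, "ty": 0.245, "tz": 0.107, "ax": 0, "ay": 0, "az": 0}
    - {"fingers": -1, "tx": 0, "ty": 0.245, "tz": 0.107, "ax": 0, "ay": 0, "az": 0}
    - {"fingers": -1, "tx": 0, "ty": 0.245, "tz": 0.107, "ax": 0, "ay": 0, "az": 0}

```text
time_s: 1.78
tcp_pos: [0.3815, -0.2529, 0.2992]
ee_rot: [[0.001, 0.105, 0.994], [-0.0, 0.994, -0.105], [-1.0, 0.0, 0.001]]
wrist_force: [0.5, -0.5, -0.0]
gripper_width: 1.003
```

Request:
play_rows:
  commands:
    - {"fingers": -1, "tx": 0, "ty": 0.245, "tz": 0.107, "ax": 0, "ay": 0, "az": 0}
    - {"fingers": -1, "tx": 0, "ty": 0.245, "tz": 0.107, "ax": 0, "ay": 0, "az": 0}
    - {"fingers": -1, "tx": 0, "ty": 0.245, "tz": 0.107, "ax": 0, "ay": 0, "az": 0}
    - {"fingers": -1, "tx": 0, "ty": 0.245, "tz": 0.107, "ax": 0, "ay": 0, "az": 0}
    - {"fingers": -1, "tx": 0, "ty": 0.245, "tz": 0.107, "ax": 0, "ay": 0, "az": 0}

```text
time_s: 2.2
tcp_pos: [0.481, -0.0784, 0.2992]
ee_rot: [[0.001, 0.105, 0.995], [0.0, 0.995, -0.105], [-1.0, 0.0, 0.001]]
wrist_force: [0.3, 0.1, -0.1]
gripper_width: 0.996
```

```bash
python3 - <<'E'
from h import *
W=cap('wrist'); save(W,'w1.png'); print(np.round(W['mount'],3).tolist(),W['fx'])
print([onz(W,u,.05).round(3).tolist() for u in((0,0),(560,0),(0,420),(560,420))])
import pickle; pickle.dump(W,open('w1.pkl','wb'))
a=W['image'][:,:,::-1]; cv2.imwrite('pics/w1.png',cv2.resize(a,(800,600),interpolation=2))
E
```

```text
[[-0.001, -0.253, 0.968, -0.143], [1.0, 0.001, 0.001, -0.001], [-0.001, 0.968, 0.253, -0.068], [0.0, 0.0, 0.0, 1.0]] 289.6851638292475
[[0.229, -0.386, 0.05], [0.297, 0.27, 0.05], [0.842, -0.607, 0.05], [0.945, 0.359, 0.05]]
```

View pics/w1.png

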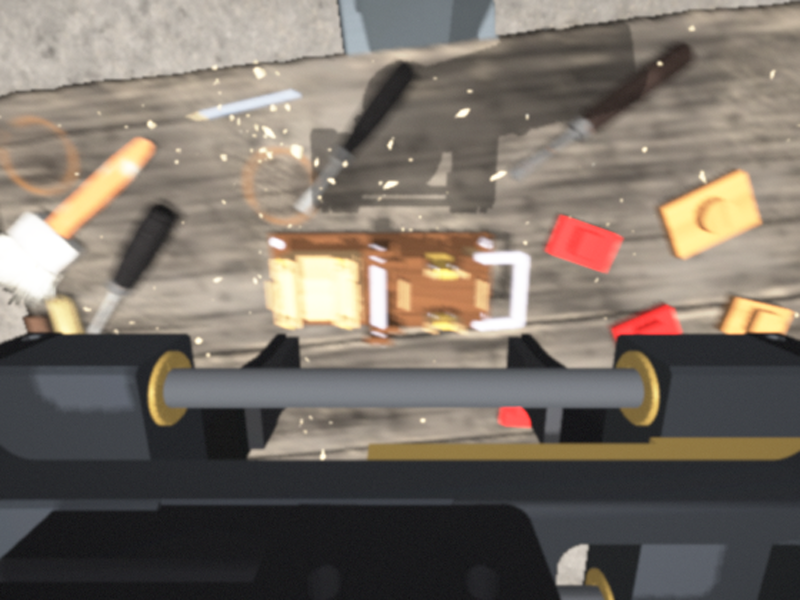

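Request:
play_rows:
  commands:
    - {"fingers": -1, "tx": 0.16, "ty": 0.02, "tz": -0.069, "ax": 0, "ay": 0, "az": 0}
    - {"fingers": -1, "tx": 0.16, "ty": 0.02, "tz": -0.069, "ax": 0, "ay": 0, "az": 0}
    - {"fingers": -1, "tx": 0.16, "ty": 0.02, "tz": -0.069, "ax": 0, "ay": 0, "az": 0}
    - {"fingers": -1, "tx": 0.16, "ty": 0.02, "tz": -0.069, "ax": 0, "ay": 0, "az": 0}
    - {"fingers": -1, "tx": 0.16, "ty": 0.02, "tz": -0.069, "ax": 0, "ay": 0, "az": 0}

```text
time_s: 2.67
tcp_pos: [0.4278, -0.0608, 0.1769]
ee_rot: [[-0.006, 0.105, 0.994], [-0.001, 0.994, -0.105], [-1.0, -0.002, -0.006]]
wrist_force: [0.1, 0.1, 1.7]
gripper_width: 1.0
```

```bash
python3 - <<'E'
from h import *
W=cap('wrist')
import pickle; pickle.dump(W,open('w2.pkl','wb')); print(W['s']['tcp_pos'])
a=W['image'][60:270,120:460,::-1]; cv2.imwrite('pics/w2.png',cv2.resize(a,None,fx=2.3,fy=2.3,interpolation=2))
E
```

```text
[ 0.4278276  -0.06081349  0.17689401]
```

View pics/w2.png

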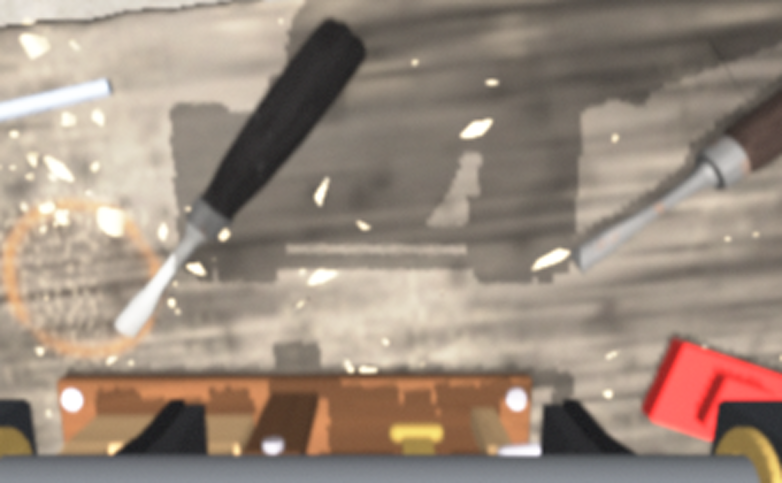

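Request:
play_rows:
  commands:
    - {"fingers": -1, "tx": -0.01, "ty": 0.018, "tz": 0.172, "ax": 0, "ay": 0, "az": 0}
    - {"fingers": -1, "tx": -0.01, "ty": 0.018, "tz": 0.172, "ax": 0, "ay": 0, "az": 0}
    - {"fingers": -1, "tx": -0.01, "ty": 0.018, "tz": 0.172, "ax": 0, "ay": 0, "az": 0}
    - {"fingers": -1, "tx": -0.01, "ty": 0.018, "tz": 0.172, "ax": 0, "ay": 0, "az": 0}
    - {"fingers": -1, "tx": -0.01, "ty": 0.018, "tz": 0.172, "ax": 0, "ay": 0, "az": 0}

```text
time_s: 3.13
tcp_pos: [0.5644, -0.0611, 0.1878]
ee_rot: [[0.005, 0.107, 0.994], [-0.0, 0.994, -0.107], [-1.0, 0.0, 0.005]]
wrist_force: [0.2, -0.8, -1.0]
gripper_width: 1.0
```

```bash
python3 - <<'E'
from h import *
W=cap('wrist')
import pickle; pickle.dump(W,open('w3.pkl','wb')); print(W['s']['tcp_pos'])
a=W['image'][60:270,120:460,::-1]; cv2.imwrite('pics/w3.png',cv2.resize(a,None,fx=2.3,fy=2.3,interpolation=2))
E
```

```text
[ 0.56442086 -0.06114866  0.18784637]
```

View pics/w3.png

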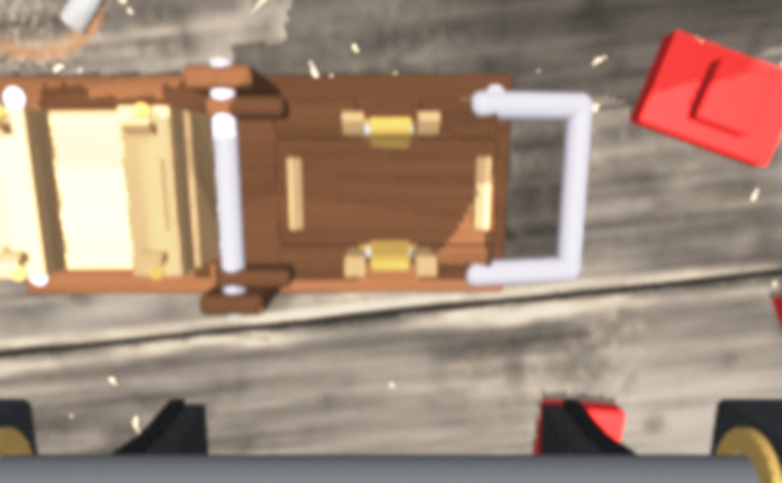

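```bash
python3 - <<'E'
from h import *
import pickle; W=pickle.load(open('w3.pkl','rb'))
c=lambda u:(120+u[0]/2.3,60+u[1]/2.3)
P=lambda u,z:onz(W,c(u),z)
def show(n,u,v,z):
    a,b=P(u,z),P(v,z);d=a-b;print(n,'mid',((a+b)/2).round(4),'len',np.linalg.norm(d).round(4),'yaw',np.degrees(np.arctan2(d[1],d[0])).round(2))
show('handle',(572,268),(579,103),.055)
show('hinge',(232,285),(224,125),.08)
show('hooks',(389,255),(390,130),.092)
show('sideguideL',(354,263),(352,122),.1)
show('sideguideR',(428,262),(428,122),.1)
show('end guides',(484,193),(294,193),.075)
show('leaf edge bottom/top mid',(395,290),(395,78),.03)
show('nest',(157,262),(142,110),.085)
show('nestR',(40,279),(13,97),.085)
T=pickle.load(open('w2.pkl','rb'))
for a in((71,399),(515,398)): print('screw w2',onz(T,c(a),.012).round(4))
E
```

```text
handle mid [0.5142 0.0262 0.055 ] len 0.065 yaw -4.08
hinge mid [ 0.5059 -0.1091  0.08  ] len 0.0581 yaw -6.37
hooks mid [ 0.5068 -0.0495  0.092 ] len 0.0428 yaw -6.17
sideguideL mid [ 0.5053 -0.062   0.1   ] len 0.0467 yaw -5.68
sideguideR mid [ 0.5078 -0.0367  0.1   ] len 0.0464 yaw -4.85
end guides mid [ 0.5073 -0.0493  0.075 ] len 0.0713 yaw 83.92
leaf edge bottom/top mid mid [ 0.5076 -0.0456  0.03  ] len 0.091 yaw -5.58
nest mid [ 0.496 -0.135  0.085] len 0.0533 yaw -5.22
nestR mid [ 0.4923 -0.1792  0.085 ] len 0.064 yaw -5.03
screw w2 [ 0.4531 -0.2127  0.012 ]
screw w2 [0.4751 0.0034 0.012 ]
```

Request:
play_rows:
  commands:
    - {"fingers": -1, "tx": 0, "ty": 0.228, "tz": 0.029, "ax": 0, "ay": 0, "az": 0}
    - {"fingers": -1, "tx": 0, "ty": 0.228, "tz": 0.029, "ax": 0, "ay": 0, "az": 0}
    - {"fingers": -1, "tx": 0, "ty": 0.228, "tz": 0.029, "ax": 0, "ay": 0, "az": 0}
    - {"fingers": -1, "tx": 0, "ty": 0.228, "tz": 0.029, "ax": 0, "ay": 0, "az": 0}
    - {"fingers": -1, "tx": 0, "ty": 0.228, "tz": 0.029, "ax": 0, "ay": 0, "az": 0}

```text
time_s: 3.6
tcp_pos: [0.6009, 0.1119, 0.188]
ee_rot: [[0.004, 0.101, 0.995], [0.002, 0.995, -0.101], [-1.0, 0.002, 0.004]]
wrist_force: [0.2, -0.4, 0.2]
gripper_width: 1.003
```

Request:
play_rows:
  commands:
    - {"fingers": -1, "tx": 0.03, "ty": 0.228, "tz": 0.029, "ax": 0.078, "ay": 0, "az": 0}
    - {"fingers": -1, "tx": 0.03, "ty": 0.228, "tz": 0.029, "ax": 0.078, "ay": 0, "az": 0}
    - {"fingers": -1, "tx": 0.03, "ty": 0.228, "tz": 0.029, "ax": 0.078, "ay": 0, "az": 0}
    - {"fingers": -1, "tx": 0.03, "ty": 0.228, "tz": 0.029, "ax": 0.078, "ay": 0, "az": 0}
    - {"fingers": -1, "tx": 0.03, "ty": 0.228, "tz": 0.029, "ax": 0.078, "ay": 0, "az": 0}

```text
time_s: 4.02
tcp_pos: [0.6396, 0.2797, 0.1637]
ee_rot: [[0.002, 0.34, 0.94], [0.002, 0.94, -0.34], [-1.0, 0.002, 0.001]]
wrist_force: [0.0, -0.9, 0.4]
gripper_width: 0.999
```

```bash
python3 - <<'E'
from h import *
W=cap('wrist')
import pickle; pickle.dump(W,open('w4.pkl','wb')); print(W['s']['tcp_pos'],W['s']['ee_rot'].round(3).tolist())
for f in spotter.silhouettes('block_centre',W)[:3]:
    m=f['region'];w=np.array([onz(W,p,.014)[:2] for p in np.argwhere(m)[:,::-1]])
    print(f['score'],f['uv'],W['image'][m].mean(0).round(),cv2.minAreaRect((w*1000).astype(np.float32)))
a=W['image'][60:270,120:460,::-1]; cv2.imwrite('pics/w4.png',cv2.resize(a,None,fx=2.3,fy=2.3,interpolation=2))
E
```

```text
[0.63962251 0.27970392 0.1636696 ] [[0.002, 0.34, 0.94], [0.002, 0.94, -0.34], [-1.0, 0.002, 0.001]]
0.95 [59.7, 112.1] [237.  75.  72.] ((487.5686950683594, 109.03558349609375), (72.21710205078125, 40.274314880371094), 65.83506774902344)
0.91 [173.2, 186.1] [243.  80.  76.] ((590.5256958007812, 177.78660583496094), (40.83403778076172, 67.39065551757812), 19.723827362060547)
```

View pics/w4.png

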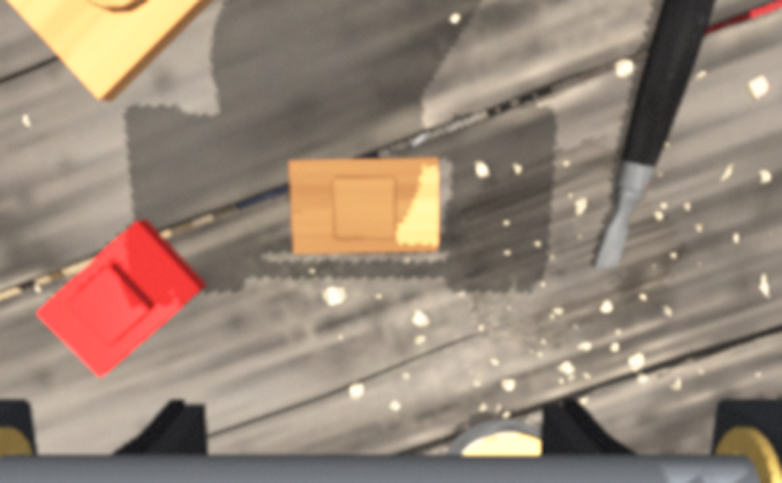

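```bash
python3 - <<'E'
from h import *
import pickle; W=pickle.load(open('w4.pkl','rb'))
c=lambda u:(120+u[0]/2.3,60+u[1]/2.3)
q=np.array([onz(W,c(u),.014) for u in((289,159),(440,159),(441,253),(293,252))]); b=np.array([onz(W,c(u),.026) for u in((332,176),(394,176),(396,240),(332,240))])
print(q.mean(0),b.mean(0))
for a,d in((0,1),(3,2)):
    e=q[d]-q[a];print('board y dir',np.degrees(np.arctan2(e[1],e[0])),np.linalg.norm(e))
print(np.linalg.norm(q[3]-q[0]),np.linalg.norm(q[2]-q[1]))
s=W['s'];ct=(q.mean(0)+b.mean(0))/2; ct[2]=.022
print('tool shift/750',(s['ee_rot'].T@(ct-s['tcp_pos'])/.75).round(4))
E
```

```text
[0.59040303 0.29425565 0.014     ] [0.59014288 0.29342956 0.026     ]
board y dir 70.17776045873411 0.06407456779826115
board y dir 69.76732856154884 0.06503732699442484
0.03942096438480725 0.03991038857264937
tool shift/750 [ 0.1888 -0.005  -0.0685]
```

Request:
play_rows:
  commands:
    - {"fingers": -0.6, "tx": 0.07, "ty": -0.005, "tz": -0.0685, "ax": 0, "ay": 0, "az": 0}
    - {"fingers": -0.6, "tx": 0.07, "ty": -0.005, "tz": -0.0685, "ax": 0, "ay": 0, "az": 0}
    - {"fingers": -0.4, "tx": 0.12, "ty": -0.005, "tz": -0.0685, "ax": 0, "ay": 0, "az": 0}
    - {"fingers": -0.2, "tx": 0.15, "ty": -0.005, "tz": -0.0685, "ax": 0, "ay": 0, "az": 0}
    - {"fingers": -0.1, "tx": 0.15, "ty": -0.005, "tz": -0.0685, "ax": 0, "ay": 0, "az": 0}

```text
time_s: 4.53
tcp_pos: [0.5864, 0.2848, 0.0474]
ee_rot: [[-0.008, 0.346, 0.938], [-0.005, 0.938, -0.346], [-1.0, -0.008, -0.006]]
wrist_force: [-0.5, -0.5, -0.3]
gripper_width: 0.709
```

Request:
play_rows:
  commands:
    - {"fingers": -0.1, "tx": 0, "ty": 0, "tz": 0, "ax": 0, "ay": 0, "az": 0}
    - {"fingers": -0.1, "tx": 0, "ty": 0, "tz": 0, "ax": 0, "ay": 0, "az": 0}

```text
time_s: 4.7
tcp_pos: [0.5914, 0.2884, 0.054]
ee_rot: [[0.003, 0.345, 0.939], [0.002, 0.939, -0.345], [-1.0, 0.003, 0.003]]
wrist_force: [0.7, 0.4, 1.5]
gripper_width: 0.588
```

Request:
play_rows:
  commands:
    - {"fingers": -0.1, "tx": 0, "ty": 0, "tz": 0, "ax": 0, "ay": 0, "az": 0}
    - {"fingers": -0.1, "tx": 0, "ty": 0, "tz": 0, "ax": 0, "ay": 0, "az": 0}

```text
time_s: 4.87
tcp_pos: [0.5912, 0.289, 0.0536]
ee_rot: [[0.003, 0.345, 0.939], [0.002, 0.939, -0.345], [-1.0, 0.003, 0.002]]
wrist_force: [0.0, -0.3, 0.1]
gripper_width: 0.555
```

```bash
python3 - <<'E'
from h import *
s=r.sense(); print(s['tcp_pos'],s['ee_rot'].round(4).tolist(),s['joint_velocities'].round(1))
ct=np.array([.5903,.2938,.0347])
print((s['ee_rot'].T@(ct-s['tcp_pos'])/.75).round(4))
E
```

```text
[0.59118732 0.28904795 0.05364903] [[0.0033, 0.3446, 0.9387], [0.0024, 0.9387, -0.3446], [-1.0, 0.0034, 0.0022]] [ 0.2  0.5 -0.4 -0.2  0.2 -0.1]
[ 0.0253  0.0055 -0.0034]
```

Request:
play_rows:
  commands:
    - {"fingers": -0.1, "tx": 0.0, "ty": 0.0055, "tz": -0.0034, "ax": 0, "ay": 0, "az": 0}
    - {"fingers": -0.1, "tx": 0.02, "ty": 0.0055, "tz": -0.0034, "ax": 0, "ay": 0, "az": 0}
    - {"fingers": -0.1, "tx": 0.0253, "ty": 0.0055, "tz": -0.0034, "ax": 0, "ay": 0, "az": 0}
    - {"fingers": -0.1, "tx": 0.0253, "ty": 0.0055, "tz": -0.0034, "ax": 0, "ay": 0, "az": 0}
    - {"fingers": -0.1, "tx": 0.0253, "ty": 0.0055, "tz": -0.0034, "ax": 0, "ay": 0, "az": 0}

```text
time_s: 5.28
tcp_pos: [0.5892, 0.2943, 0.0335]
ee_rot: [[0.001, 0.344, 0.939], [0.001, 0.939, -0.344], [-1.0, 0.001, 0.001]]
wrist_force: [-1.9, 1.1, 4.6]
gripper_width: 0.546
```

Request:
play_rows:
  commands:
    - {"fingers": 1, "tx": 0, "ty": 0, "tz": 0, "ax": 0, "ay": 0, "az": 0}
    - {"fingers": 1, "tx": 0, "ty": 0, "tz": 0, "ax": 0, "ay": 0, "az": 0}
    - {"fingers": 1, "tx": 0, "ty": 0, "tz": 0, "ax": 0, "ay": 0, "az": 0}
    - {"fingers": 1, "tx": 0, "ty": 0, "tz": 0, "ax": 0, "ay": 0, "az": 0}
    - {"fingers": 1, "tx": 0, "ty": 0, "tz": 0, "ax": 0, "ay": 0, "az": 0}

```text
time_s: 5.7
tcp_pos: [0.5896, 0.2936, 0.0334]
ee_rot: [[0.001, 0.344, 0.939], [0.0, 0.939, -0.344], [-1.0, 0.001, 0.001]]
wrist_force: [0.1, -0.7, 5.3]
gripper_width: 0.294
```

Request:
play_rows:
  commands:
    - {"fingers": 1, "tx": 0, "ty": 0, "tz": 0, "ax": 0, "ay": 0, "az": 0}
    - {"fingers": 1, "tx": 0, "ty": 0, "tz": 0, "ax": 0, "ay": 0, "az": 0}
    - {"fingers": 1, "tx": 0, "ty": 0, "tz": 0, "ax": 0, "ay": 0, "az": 0}

```text
time_s: 5.95
tcp_pos: [0.5896, 0.2936, 0.0334]
ee_rot: [[0.001, 0.344, 0.939], [0.0, 0.939, -0.344], [-1.0, 0.001, 0.001]]
wrist_force: [-0.4, -0.7, 5.5]
gripper_width: 0.296
```

Request:
play_rows:
  commands:
    - {"fingers": 1, "tx": -0.2, "ty": 0, "tz": 0, "ax": 0, "ay": 0, "az": 0}
    - {"fingers": 1, "tx": -0.2, "ty": 0, "tz": 0, "ax": 0, "ay": 0, "az": 0}
    - {"fingers": 1, "tx": -0.2, "ty": 0, "tz": 0, "ax": 0, "ay": 0, "az": 0}
    - {"fingers": 1, "tx": -0.2, "ty": 0, "tz": 0, "ax": 0, "ay": 0, "az": 0}
    - {"fingers": 1, "tx": -0.2, "ty": 0, "tz": 0, "ax": 0, "ay": 0, "az": 0}

```text
time_s: 6.37
tcp_pos: [0.5919, 0.2953, 0.1898]
ee_rot: [[0.011, 0.343, 0.939], [0.007, 0.939, -0.343], [-1.0, 0.011, 0.008]]
wrist_force: [1.0, 0.7, 0.1]
gripper_width: 0.294
```

Request:
play_rows:
  commands:
    - {"fingers": 1, "tx": 0, "ty": -0.234, "tz": 0.0264, "ax": -0.079, "ay": 0, "az": 0}
    - {"fingers": 1, "tx": 0, "ty": -0.234, "tz": 0.0264, "ax": -0.079, "ay": 0, "az": 0}
    - {"fingers": 1, "tx": 0, "ty": -0.234, "tz": 0.0264, "ax": -0.079, "ay": 0, "az": 0}
    - {"fingers": 1, "tx": 0, "ty": -0.234, "tz": 0.0264, "ax": -0.079, "ay": 0, "az": 0}
    - {"fingers": 1, "tx": 0, "ty": -0.234, "tz": 0.0264, "ax": -0.079, "ay": 0, "az": 0}

```text
time_s: 6.78
tcp_pos: [0.5439, 0.1171, 0.1811]
ee_rot: [[-0.005, 0.107, 0.994], [-0.002, 0.994, -0.107], [-1.0, -0.002, -0.005]]
wrist_force: [-0.2, 0.7, -0.7]
gripper_width: 0.297
```

Request:
play_rows:
  commands:
    - {"fingers": 1, "tx": 0, "ty": -0.233, "tz": -0.032, "ax": 0, "ay": 0, "az": 0}
    - {"fingers": 1, "tx": 0, "ty": -0.233, "tz": -0.032, "ax": 0, "ay": 0, "az": 0}
    - {"fingers": 1, "tx": 0, "ty": -0.233, "tz": -0.032, "ax": 0, "ay": 0, "az": 0}
    - {"fingers": 1, "tx": 0, "ty": -0.233, "tz": -0.032, "ax": 0, "ay": 0, "az": 0}
    - {"fingers": 1, "tx": 0, "ty": -0.233, "tz": -0.032, "ax": 0, "ay": 0, "az": 0}

```text
time_s: 7.2
tcp_pos: [0.5024, -0.0533, 0.1812]
ee_rot: [[-0.004, 0.107, 0.994], [-0.0, 0.994, -0.107], [-1.0, -0.001, -0.004]]
wrist_force: [-0.1, 1.1, -1.5]
gripper_width: 0.297
```

Request:
play_rows:
  commands:
    - {"fingers": 1, "tx": 0, "ty": 0, "tz": 0, "ax": 0, "ay": 0, "az": 0}
    - {"fingers": 1, "tx": 0, "ty": 0, "tz": 0, "ax": 0, "ay": 0, "az": 0}
    - {"fingers": 1, "tx": 0, "ty": 0, "tz": 0, "ax": 0, "ay": 0, "az": 0}
    - {"fingers": 1, "tx": 0, "ty": 0, "tz": 0, "ax": 0, "ay": 0, "az": 0}

```text
time_s: 7.53
tcp_pos: [0.5057, -0.0483, 0.182]
ee_rot: [[-0.0, 0.101, 0.995], [0.0, 0.995, -0.101], [-1.0, 0.0, -0.0]]
wrist_force: [-0.4, -0.9, -1.0]
gripper_width: 0.298
```

```bash
python3 - <<'E'
from h import *
W=cap('wrist')
import pickle; pickle.dump(W,open('w5.pkl','wb')); s=W['s'];print(s['tcp_pos'],s['ee_rot'].round(4).tolist(),s['joint_velocities'].round(1))
ct=np.array([.5062,-.0494,s['tcp_pos'][2]]); print((s['ee_rot'].T@(ct-s['tcp_pos'])/.75).round(4))
print('hinge',proj(W,[.5007,-.1081,.08]),'seat',proj(W,[.5068,-.0494,.076]))
a=W['image'][90:270,160:400,::-1]; cv2.imwrite('pics/w5.png',cv2.resize(a,None,fx=3.3,fy=3.3,interpolation=2))
E
```

```text
[ 0.50573409 -0.04826818  0.18195225] [[-0.0002, 0.1015, 0.9948], [0.0001, 0.9948, -0.1015], [-1.0, 0.0001, -0.0002]] [ 0.2 -0.   0.1 -0.  -0.1  0. ]
[-0.     -0.0014  0.0008]
hinge [214.35427522 213.79498511] seat [281.43433837 212.73710586]
```

View pics/w5.png

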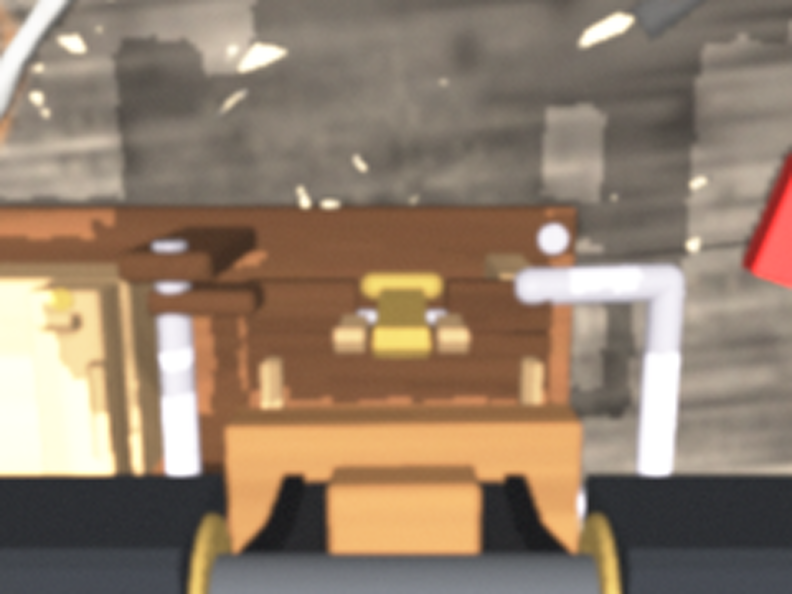

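```bash
python3 - <<'E'
from h import *
import pickle; W=pickle.load(open('w5.pkl','rb')); s=W['s']
c=lambda u:(160+u[0]/3.3,90+u[1]/3.3)
R=s['ee_rot']
def t(n,u,z): X=onz(W,c(u),z); print(n,'tool mm',((R.T@(X-s['tcp_pos']))*1000).round(1),X.round(4))
z=s['tcp_pos'][2]-.019
t('boardL',(226,427),z);t('boardR',(581,421),z);t('boss far edge',(404,468),z+.012)
t('board far top edge',(404,423),z)
t('hook',(402,340),.092);t('guideL',(350,325),.1);t('guideR',(453,325),.1);t('endL',(271,380),.076);t('endR',(532,380),.076)
t('handle',(660,380),.06);t('hinge',(178,380),.085)
t('guide edge',(350,350),.08);t('guide edge top',(350,318),.1);t('hook inner',(402,357),.09)
E
```

```text
boardL tool mm [ 19.  -31.9 -19. ] [ 0.4836 -0.0781  0.163 ]
boardR tool mm [ 19.   31.  -20.2] [ 0.4888 -0.0154  0.163 ]
boss far edge tool mm [  7.   -0.4 -15.6] [ 0.4902 -0.0471  0.175 ]
board far top edge tool mm [ 19.   -0.4 -19.8] [ 0.486  -0.0466  0.163 ]
hook tool mm [ 90.   -0.7 -20.1] [ 0.4857 -0.0469  0.092 ]
guideL tool mm [ 82.  -13.2 -25.4] [ 0.4791 -0.0588  0.1   ]
guideR tool mm [ 82.   11.5 -25.4] [ 0.4816 -0.0342  0.1   ]
endL tool mm [105.9 -35.9  -5.8] [ 0.4963 -0.0834  0.076 ]
endR tool mm [106.   34.3  -5.8] [ 0.5034 -0.0136  0.076 ]
handle tool mm [122.   73.2  -1.8] [0.5113 0.0247 0.06  ]
hinge tool mm [ 96.9 -58.7  -8. ] [ 0.4918 -0.1059  0.085 ]
guide edge tool mm [102.  -14.3 -14.9] [ 0.4894 -0.061   0.08  ]
guide edge top tool mm [ 82.  -13.1 -27.1] [ 0.4774 -0.0586  0.1   ]
hook inner tool mm [ 92.   -0.7 -15.3] [ 0.4904 -0.0474  0.09  ]
```

Request:
play_rows:
  commands:
    - {"fingers": 1, "tx": 0.0, "ty": -0.0004, "tz": 0.0013, "ax": 0.003, "ay": 0, "az": 0}
    - {"fingers": 1, "tx": 0.03, "ty": -0.0004, "tz": 0.0013, "ax": 0.003, "ay": 0, "az": 0}
    - {"fingers": 1, "tx": 0.06, "ty": -0.0004, "tz": 0.0013, "ax": 0.003, "ay": 0, "az": 0}
    - {"fingers": 1, "tx": 0.06, "ty": -0.0004, "tz": 0.0013, "ax": 0.003, "ay": 0, "az": 0}
    - {"fingers": 1, "tx": 0.06, "ty": -0.0004, "tz": 0.0013, "ax": 0.003, "ay": 0, "az": 0}

```text
time_s: 8.0
tcp_pos: [0.506, -0.0495, 0.1367]
ee_rot: [[-0.002, 0.111, 0.994], [-0.001, 0.994, -0.111], [-1.0, -0.001, -0.002]]
wrist_force: [-0.2, 0.1, -1.3]
gripper_width: 0.291
```

Request:
play_rows:
  commands:
    - {"fingers": 1, "tx": 0.004, "ty": 0, "tz": 0, "ax": 0, "ay": 0, "az": 0}
    - {"fingers": 1, "tx": 0.008, "ty": 0, "tz": 0, "ax": 0, "ay": 0, "az": 0}
    - {"fingers": 1, "tx": 0.013, "ty": 0, "tz": 0, "ax": 0, "ay": 0, "az": 0}
    - {"fingers": 1, "tx": 0.013, "ty": 0, "tz": 0, "ax": 0, "ay": 0, "az": 0}
    - {"fingers": 1, "tx": 0.013, "ty": 0, "tz": 0, "ax": 0, "ay": 0, "az": 0}

```text
time_s: 8.42
tcp_pos: [0.5066, -0.0498, 0.1279]
ee_rot: [[0.001, 0.112, 0.994], [0.0, 0.994, -0.112], [-1.0, 0.0, 0.001]]
wrist_force: [1.1, -0.5, -0.8]
gripper_width: 0.295
```

Request:
play_rows:
  commands:
    - {"fingers": 1, "tx": 0.005, "ty": 0, "tz": 0, "ax": 0, "ay": 0, "az": 0}
    - {"fingers": 1, "tx": 0.01, "ty": 0, "tz": 0, "ax": 0, "ay": 0, "az": 0}
    - {"fingers": 1, "tx": 0.015, "ty": 0, "tz": 0, "ax": 0, "ay": 0, "az": 0}
    - {"fingers": 1, "tx": 0.02, "ty": 0, "tz": 0, "ax": 0, "ay": 0, "az": 0}
    - {"fingers": 1, "tx": 0.02, "ty": 0, "tz": 0, "ax": 0, "ay": 0, "az": 0}

```text
time_s: 8.83
tcp_pos: [0.5065, -0.0498, 0.1123]
ee_rot: [[0.001, 0.112, 0.994], [0.0, 0.994, -0.112], [-1.0, 0.0, 0.001]]
wrist_force: [0.8, -0.6, 1.6]
gripper_width: 0.293
```

Request:
play_rows:
  commands:
    - {"fingers": 1, "tx": 0.004, "ty": 0, "tz": 0, "ax": 0, "ay": 0, "az": 0}
    - {"fingers": 1, "tx": 0.008, "ty": 0, "tz": 0, "ax": 0, "ay": 0, "az": 0}
    - {"fingers": 1, "tx": 0.012, "ty": 0, "tz": 0, "ax": 0, "ay": 0, "az": 0}
    - {"fingers": 1, "tx": 0.016, "ty": 0, "tz": 0, "ax": 0, "ay": 0, "az": 0}
    - {"fingers": 1, "tx": 0.016, "ty": 0, "tz": 0, "ax": 0, "ay": 0, "az": 0}

```text
time_s: 9.25
tcp_pos: [0.5065, -0.0498, 0.1013]
ee_rot: [[0.0, 0.112, 0.994], [-0.0, 0.994, -0.112], [-1.0, -0.0, 0.0]]
wrist_force: [-1.5, 0.8, 9.9]
gripper_width: 0.3
```

Request:
play_rows:
  commands:
    - {"fingers": 1, "tx": 0.004, "ty": 0, "tz": 0, "ax": 0, "ay": 0, "az": 0}
    - {"fingers": 1, "tx": 0.004, "ty": 0, "tz": 0, "ax": 0, "ay": 0, "az": 0}
    - {"fingers": 1, "tx": 0.004, "ty": 0, "tz": 0, "ax": 0, "ay": 0, "az": 0}

```text
time_s: 9.5
tcp_pos: [0.5065, -0.0498, 0.1012]
ee_rot: [[0.001, 0.111, 0.994], [-0.001, 0.994, -0.111], [-1.0, -0.001, 0.001]]
wrist_force: [-8.1, 3.7, 27.4]
gripper_width: 0.297
```

Request:
play_rows:
  commands:
    - {"fingers": 0.2, "tx": 0, "ty": 0, "tz": 0, "ax": 0, "ay": 0, "az": 0}
    - {"fingers": 0.0, "tx": 0, "ty": 0, "tz": 0, "ax": 0, "ay": 0, "az": 0}
    - {"fingers": -0.1, "tx": -0.003, "ty": 0, "tz": 0, "ax": 0, "ay": 0, "az": 0}
    - {"fingers": -0.1, "tx": -0.03, "ty": 0, "tz": 0, "ax": 0, "ay": 0, "az": 0}
    - {"fingers": -0.1, "tx": -0.07, "ty": 0, "tz": 0, "ax": 0, "ay": 0, "az": 0}

```text
time_s: 9.92
tcp_pos: [0.5031, -0.0501, 0.1473]
ee_rot: [[-0.009, 0.113, 0.994], [-0.001, 0.994, -0.113], [-1.0, -0.002, -0.009]]
wrist_force: [1.3, -0.7, -1.6]
gripper_width: 0.527
```

Request:
play_rows:
  commands:
    - {"fingers": -0.2, "tx": -0.05, "ty": 0, "tz": 0.1, "ax": 0, "ay": 0, "az": 0}
    - {"fingers": -0.2, "tx": -0.05, "ty": 0, "tz": 0.1, "ax": 0, "ay": 0, "az": 0}
    - {"fingers": -0.2, "tx": -0.05, "ty": 0, "tz": 0.1, "ax": 0, "ay": 0, "az": 0}
    - {"fingers": -0.2, "tx": -0.05, "ty": 0, "tz": 0.1, "ax": 0, "ay": 0, "az": 0}
    - {"fingers": -0.2, "tx": -0.05, "ty": 0, "tz": 0.1, "ax": 0, "ay": 0, "az": 0}

```text
time_s: 10.33
tcp_pos: [0.5793, -0.0583, 0.1857]
ee_rot: [[-0.004, 0.113, 0.994], [0.0, 0.994, -0.113], [-1.0, -0.0, -0.004]]
wrist_force: [-0.6, -0.2, -1.3]
gripper_width: 0.601
```

```bash
python3 - <<'E'
from h import *
W=cap('wrist')
import pickle; pickle.dump(W,open('w6.pkl','wb')); s=W['s'];print(s['tcp_pos'],s['ee_rot'].round(4).tolist(),s['joint_velocities'].round(1))
a=W['image'][60:270,120:460,::-1]; cv2.imwrite('pics/w6.png',cv2.resize(a,None,fx=2.3,fy=2.3,interpolation=2))
E
```

```text
[ 0.57928133 -0.05829551  0.18568903] [[-0.0041, 0.1133, 0.9936], [0.0003, 0.9936, -0.1133], [-1.0, -0.0002, -0.0041]] [ 0.2 -0.7 -1.7  0.2  0.1  0. ]
```

View pics/w6.png

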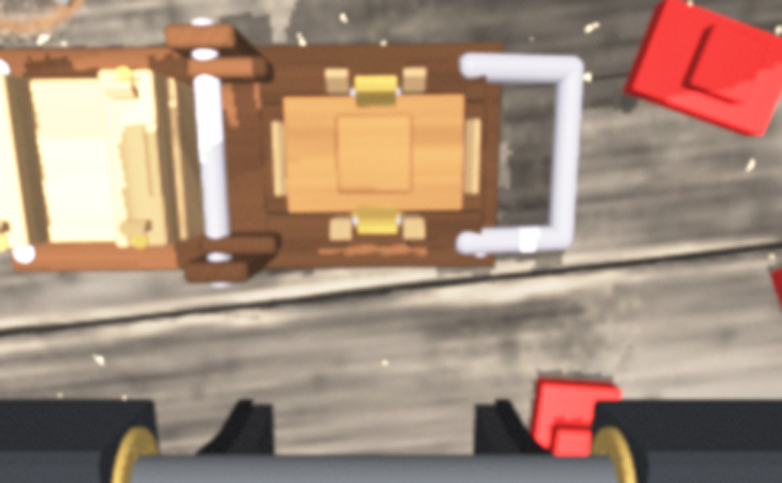

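```bash
python3 - <<'E'
from h import *
import pickle; W=pickle.load(open('w6.pkl','rb')); s=W['s']
c=lambda u:(120+u[0]/2.3,60+u[1]/2.3)
a,b=onz(W,c((571,75)),.057),onz(W,c((563,230)),.057); print(a,b,(a+b)/2)
q=[onz(W,c(u),.083) for u in((284,97),(463,96),(465,211),(288,213))]; print('block',np.mean(q,0))
a,b=onz(W,c((204,100)),.083),onz(W,c((214,220)),.083);print('hinge',a,b,(a+b)/2)
s=r.sense();ct=np.array([.5146,.0255,.13]);print((s['ee_rot'].T@(ct-s['tcp_pos'])/.75).round(4))
E
```

```text
[0.4857043  0.02823465 0.057     ] [0.54425514 0.0227368  0.057     ] [0.51497972 0.02548573 0.057     ]
block [ 0.5072681  -0.04982617  0.083     ]
hinge [ 0.4820046  -0.10711293  0.083     ] [ 0.52322759 -0.11072476  0.083     ] [ 0.50261609 -0.10891885  0.083     ]
[ 0.0746  0.1014 -0.0975]
```

Request:
play_rows:
  commands:
    - {"fingers": 0.5, "tx": 0.02, "ty": 0.1014, "tz": -0.0975, "ax": -0.003, "ay": 0, "az": 0}
    - {"fingers": 0.5, "tx": 0.04, "ty": 0.1014, "tz": -0.0975, "ax": -0.003, "ay": 0, "az": 0}
    - {"fingers": 0.5, "tx": 0.0746, "ty": 0.1014, "tz": -0.0975, "ax": -0.003, "ay": 0, "az": 0}
    - {"fingers": 0.5, "tx": 0.0746, "ty": 0.1014, "tz": -0.0975, "ax": -0.003, "ay": 0, "az": 0}
    - {"fingers": 0.5, "tx": 0.0746, "ty": 0.1014, "tz": -0.0975, "ax": -0.003, "ay": 0, "az": 0}

```text
time_s: 10.8
tcp_pos: [0.5132, 0.0257, 0.1294]
ee_rot: [[-0.006, 0.1, 0.995], [-0.002, 0.995, -0.1], [-1.0, -0.003, -0.006]]
wrist_force: [0.4, 0.6, 1.1]
gripper_width: 0.317
```

Request:
play_rows:
  commands:
    - {"fingers": 0.5, "tx": 0, "ty": 0, "tz": 0, "ax": 0, "ay": 0, "az": 0}
    - {"fingers": 0.5, "tx": 0, "ty": 0, "tz": 0, "ax": 0, "ay": 0, "az": 0}
    - {"fingers": 0.5, "tx": 0, "ty": 0, "tz": 0, "ax": 0, "ay": 0, "az": 0}
    - {"fingers": 0.5, "tx": 0, "ty": 0, "tz": 0, "ax": 0, "ay": 0, "az": 0}

```text
time_s: 11.13
tcp_pos: [0.5175, 0.0251, 0.1323]
ee_rot: [[0.002, 0.104, 0.995], [0.001, 0.995, -0.104], [-1.0, 0.001, 0.002]]
wrist_force: [0.4, 1.0, -0.7]
gripper_width: 0.255
```

```bash
python3 - <<'E'
from h import *
s=r.sense();ct=np.array([.515,.0255,.065]);print(s['tcp_pos'],s['ee_rot'][:,1],s['gripper_width'],(s['ee_rot'].T@(ct-s['tcp_pos'])/.75).round(4))
E
```

```text
[0.51746518 0.02511134 0.13225377] [1.04142283e-01 9.94562178e-01 6.77786843e-04] 0.254538684750014 [ 0.0897  0.0001 -0.0035]
```

Request:
play_rows:
  commands:
    - {"fingers": 0.5, "tx": 0.03, "ty": 0.0005, "tz": -0.0035, "ax": 0, "ay": 0, "az": 0}
    - {"fingers": 0.5, "tx": 0.06, "ty": 0.0005, "tz": -0.0035, "ax": 0, "ay": 0, "az": 0}
    - {"fingers": 0.5, "tx": 0.08, "ty": 0.0005, "tz": -0.0035, "ax": 0, "ay": 0, "az": 0}
    - {"fingers": 0.5, "tx": 0.09, "ty": 0.0005, "tz": -0.0035, "ax": 0, "ay": 0, "az": 0}
    - {"fingers": 0.5, "tx": 0.09, "ty": 0.0005, "tz": -0.0035, "ax": 0, "ay": 0, "az": 0}

```text
time_s: 11.55
tcp_pos: [0.5134, 0.0255, 0.0627]
ee_rot: [[-0.003, 0.104, 0.995], [-0.001, 0.995, -0.104], [-1.0, -0.001, -0.003]]
wrist_force: [-0.1, -0.0, -0.3]
gripper_width: 0.252
```

Request:
play_rows:
  commands:
    - {"fingers": 1, "tx": 0, "ty": 0, "tz": 0, "ax": 0, "ay": 0, "az": 0}
    - {"fingers": 1, "tx": 0, "ty": 0, "tz": 0, "ax": 0, "ay": 0, "az": 0}
    - {"fingers": 1, "tx": 0, "ty": 0, "tz": 0, "ax": 0, "ay": 0, "az": 0}
    - {"fingers": 1, "tx": 0, "ty": 0, "tz": 0, "ax": 0, "ay": 0, "az": 0}
    - {"fingers": 1, "tx": 0, "ty": 0, "tz": 0, "ax": 0, "ay": 0, "az": 0}

```text
time_s: 11.97
tcp_pos: [0.5149, 0.0255, 0.0652]
ee_rot: [[0.002, 0.102, 0.995], [-0.001, 0.995, -0.102], [-1.0, -0.0, 0.002]]
wrist_force: [1.8, -4.2, 0.7]
gripper_width: 0.104
```

```bash
python3 - <<'E'
import numpy as np
a=np.radians(np.arange(-10.57,174,6.)); a0=a[0]
R=.1363
# per call of 5 rows: offsets from call start: jig y, z -> ty=dy/.75, tx=-dz/.75
for k in range(0,30,5):
    o=a[k]; print([(round(-R*(np.sin(x)-np.sin(o))/.75,3),round(R*(np.cos(x)-np.cos(o))/.75,3)) for x in a[k+1:k+6]])
E
```

```text
[(np.float64(-0.019), np.float64(0.003)), (np.float64(-0.038), np.float64(0.003)), (np.float64(-0.057), np.float64(0.002)), (np.float64(-0.076), np.float64(-0.002)), (np.float64(-0.094), np.float64(-0.007))]
[(np.float64(-0.018), np.float64(-0.007)), (np.float64(-0.034), np.float64(-0.016)), (np.float64(-0.05), np.float64(-0.027)), (np.float64(-0.064), np.float64(-0.039)), (np.float64(-0.078), np.float64(-0.053))]
[(np.float64(-0.012), np.float64(-0.015)), (np.float64(-0.022), np.float64(-0.031)), (np.float64(-0.03), np.float64(-0.048)), (np.float64(-0.036), np.float64(-0.066)), (np.float64(-0.041), np.float64(-0.085))]
[(np.float64(-0.003), np.float64(-0.019)), (np.float64(-0.003), np.float64(-0.038)), (np.float64(-0.002), np.float64(-0.057)), (np.float64(0.002), np.float64(-0.076)), (np.float64(0.007), np.float64(-0.094))]
[(np.float64(0.007), np.float64(-0.018)), (np.float64(0.016), np.float64(-0.034)), (np.float64(0.027), np.float64(-0.05)), (np.float64(0.039), np.float64(-0.064)), (np.float64(0.053), np.float64(-0.078))]
[(np.float64(0.015), np.float64(-0.012)), (np.float64(0.031), np.float64(-0.022)), (np.float64(0.048), np.float64(-0.03)), (np.float64(0.066), np.float64(-0.036)), (np.float64(0.085), np.float64(-0.041))]
```

Gripped (width 9 mm ≈ 10 mm rod). First part of the arc.

Request:
play_rows:
  commands:
    - {"fingers": 1, "tx": -0.019, "ty": 0.003, "tz": 0, "ax": 0, "ay": 0, "az": 0}
    - {"fingers": 1, "tx": -0.038, "ty": 0.003, "tz": 0, "ax": 0, "ay": 0, "az": 0}
    - {"fingers": 1, "tx": -0.057, "ty": 0.002, "tz": 0, "ax": 0, "ay": 0, "az": 0}
    - {"fingers": 1, "tx": -0.076, "ty": -0.002, "tz": 0, "ax": 0, "ay": 0, "az": 0}
    - {"fingers": 1, "tx": -0.094, "ty": -0.007, "tz": 0, "ax": 0, "ay": 0, "az": 0}

```text
time_s: 12.38
tcp_pos: [0.5138, 0.0205, 0.1353]
ee_rot: [[0.001, 0.103, 0.995], [0.0, 0.995, -0.103], [-1.0, 0.0, 0.001]]
wrist_force: [4.2, -6.1, -6.2]
gripper_width: 0.106
```

Request:
play_rows:
  commands:
    - {"fingers": 1, "tx": -0.018, "ty": -0.007, "tz": 0, "ax": 0, "ay": 0, "az": 0}
    - {"fingers": 1, "tx": -0.034, "ty": -0.016, "tz": 0, "ax": 0, "ay": 0, "az": 0}
    - {"fingers": 1, "tx": -0.05, "ty": -0.027, "tz": 0, "ax": 0, "ay": 0, "az": 0}
    - {"fingers": 1, "tx": -0.064, "ty": -0.039, "tz": 0, "ax": 0, "ay": 0, "az": 0}
    - {"fingers": 1, "tx": -0.078, "ty": -0.053, "tz": 0, "ax": 0, "ay": 0, "az": 0}

```text
time_s: 12.8
tcp_pos: [0.5101, -0.0171, 0.1943]
ee_rot: [[0.004, 0.103, 0.995], [0.004, 0.995, -0.103], [-1.0, 0.004, 0.003]]
wrist_force: [1.1, 4.9, -1.7]
gripper_width: 0.102
```

Request:
play_rows:
  commands:
    - {"fingers": 1, "tx": -0.012, "ty": -0.015, "tz": 0, "ax": 0, "ay": 0, "az": 0}
    - {"fingers": 1, "tx": -0.022, "ty": -0.031, "tz": 0, "ax": 0, "ay": 0, "az": 0}
    - {"fingers": 1, "tx": -0.03, "ty": -0.048, "tz": 0, "ax": 0, "ay": 0, "az": 0}
    - {"fingers": 1, "tx": -0.036, "ty": -0.066, "tz": 0, "ax": 0, "ay": 0, "az": 0}
    - {"fingers": 1, "tx": -0.041, "ty": -0.085, "tz": 0, "ax": 0, "ay": 0, "az": 0}

```text
time_s: 13.22
tcp_pos: [0.5036, -0.0808, 0.2266]
ee_rot: [[0.005, 0.102, 0.995], [0.003, 0.995, -0.102], [-1.0, 0.004, 0.005]]
wrist_force: [-0.8, 4.3, 4.2]
gripper_width: 0.1
```

Request:
play_rows:
  commands:
    - {"fingers": 1, "tx": -0.003, "ty": -0.019, "tz": 0, "ax": 0, "ay": 0, "az": 0}
    - {"fingers": 1, "tx": -0.003, "ty": -0.038, "tz": 0, "ax": 0, "ay": 0, "az": 0}
    - {"fingers": 1, "tx": -0.002, "ty": -0.057, "tz": 0, "ax": 0, "ay": 0, "az": 0}
    - {"fingers": 1, "tx": 0.002, "ty": -0.076, "tz": 0, "ax": 0, "ay": 0, "az": 0}
    - {"fingers": 1, "tx": 0.007, "ty": -0.094, "tz": 0, "ax": 0, "ay": 0, "az": 0}

```text
time_s: 13.63
tcp_pos: [0.4961, -0.1521, 0.2205]
ee_rot: [[0.004, 0.103, 0.995], [0.001, 0.995, -0.103], [-1.0, 0.002, 0.004]]
wrist_force: [-0.8, 2.2, 2.7]
gripper_width: 0.105
```

Request:
play_rows:
  commands:
    - {"fingers": 1, "tx": 0.007, "ty": -0.018, "tz": 0, "ax": 0, "ay": 0, "az": 0}
    - {"fingers": 1, "tx": 0.016, "ty": -0.034, "tz": 0, "ax": 0, "ay": 0, "az": 0}
    - {"fingers": 1, "tx": 0.027, "ty": -0.05, "tz": 0, "ax": 0, "ay": 0, "az": 0}
    - {"fingers": 1, "tx": 0.039, "ty": -0.064, "tz": 0, "ax": 0, "ay": 0, "az": 0}
    - {"fingers": 1, "tx": 0.053, "ty": -0.078, "tz": 0, "ax": 0, "ay": 0, "az": 0}

```text
time_s: 14.05
tcp_pos: [0.4898, -0.211, 0.1784]
ee_rot: [[0.002, 0.103, 0.995], [0.0, 0.995, -0.103], [-1.0, 0.0, 0.002]]
wrist_force: [0.2, 2.3, 0.9]
gripper_width: 0.105
```

```bash
python3 - <<'E'
from h import *
s=r.sense();print(s['tcp_pos'],s['wrist_force'],s['gripper_width'])
E
```

```text
[ 0.48984683 -0.21104814  0.17835129] [0.19408102 2.27805759 0.9343943 ] 0.10513062157909088
```

Request:
play_rows:
  commands:
    - {"fingers": 1, "tx": 0.015, "ty": -0.012, "tz": 0, "ax": 0, "ay": 0, "az": 0}
    - {"fingers": 1, "tx": 0.031, "ty": -0.022, "tz": 0, "ax": 0, "ay": 0, "az": 0}
    - {"fingers": 1, "tx": 0.048, "ty": -0.03, "tz": 0, "ax": 0, "ay": 0, "az": 0}
    - {"fingers": 1, "tx": 0.066, "ty": -0.036, "tz": 0, "ax": 0, "ay": 0, "az": 0}
    - {"fingers": 1, "tx": 0.085, "ty": -0.041, "tz": 0, "ax": 0, "ay": 0, "az": 0}

```text
time_s: 14.47
tcp_pos: [0.4862, -0.2414, 0.1135]
ee_rot: [[-0.0, 0.104, 0.995], [0.0, 0.995, -0.104], [-1.0, 0.0, -0.001]]
wrist_force: [-5.1, 18.1, 45.4]
gripper_width: 0.1
```

Request:
play_rows:
  commands:
    - {"fingers": 1, "tx": 0.003, "ty": 0, "tz": 0, "ax": 0, "ay": 0, "az": 0}
    - {"fingers": 1, "tx": 0.003, "ty": 0, "tz": 0, "ax": 0, "ay": 0, "az": 0}
    - {"fingers": 1, "tx": 0.003, "ty": 0, "tz": 0, "ax": 0, "ay": 0, "az": 0}

```text
time_s: 14.72
tcp_pos: [0.4865, -0.2411, 0.1126]
ee_rot: [[-0.0, 0.102, 0.995], [-0.0, 0.995, -0.102], [-1.0, -0.0, -0.0]]
wrist_force: [-1.1, 2.9, 6.9]
gripper_width: 0.1
```

Request:
play_rows:
  commands:
    - {"fingers": 0.5, "tx": 0, "ty": 0, "tz": 0, "ax": 0, "ay": 0, "az": 0}
    - {"fingers": 0.5, "tx": 0, "ty": 0, "tz": 0, "ax": 0, "ay": 0, "az": 0}
    - {"fingers": 0.5, "tx": -0.02, "ty": 0, "tz": 0, "ax": 0, "ay": 0, "az": 0}
    - {"fingers": 0.3, "tx": -0.07, "ty": 0, "tz": 0, "ax": 0, "ay": 0, "az": 0}
    - {"fingers": 0, "tx": -0.12, "ty": 0, "tz": 0, "ax": 0, "ay": 0, "az": 0}

```text
time_s: 15.13
tcp_pos: [0.4848, -0.241, 0.2011]
ee_rot: [[-0.007, 0.103, 0.995], [0.001, 0.995, -0.103], [-1.0, 0.0, -0.007]]
wrist_force: [1.5, 0.7, 0.3]
gripper_width: 0.329
```

```bash
python3 - <<'E'
from h import *
s=r.sense();print(s['joints'].round(1),s['tcp_pos'],s['ee_rot'].round(3).tolist())
E
```

```text
[ -9.3  16.1 -14.6   0.  -59.7 -86.7] [ 0.4848401  -0.24101297  0.20105596] [[-0.007, 0.103, 0.995], [0.001, 0.995, -0.103], [-1.0, 0.0, -0.007]]
```

Request:
play_rows:
  commands:
    - {"fingers": -0.8, "tx": -0.057, "ty": 0.182, "tz": 0, "ax": -0.04, "ay": 0, "az": 0}
    - {"fingers": -0.8, "tx": -0.057, "ty": 0.182, "tz": 0, "ax": -0.08, "ay": 0, "az": 0}
    - {"fingers": -0.8, "tx": -0.057, "ty": 0.182, "tz": 0, "ax": -0.12, "ay": 0, "az": 0}
    - {"fingers": -0.8, "tx": -0.057, "ty": 0.182, "tz": 0, "ax": -0.16, "ay": 0, "az": 0}
    - {"fingers": -0.8, "tx": -0.057, "ty": 0.182, "tz": 0, "ax": -0.19, "ay": 0, "az": 0}

```text
time_s: 15.55
tcp_pos: [0.5015, -0.1026, 0.2463]
ee_rot: [[0.003, -0.483, 0.876], [0.0, 0.876, 0.483], [-1.0, -0.001, 0.002]]
wrist_force: [-0.6, -0.1, 0.3]
gripper_width: 0.698
```

Request:
play_rows:
  commands:
    - {"fingers": -0.8, "tx": 0, "ty": 0, "tz": 0, "ax": -0.19, "ay": 0, "az": 0}
    - {"fingers": -0.8, "tx": 0, "ty": 0, "tz": 0, "ax": -0.19, "ay": 0, "az": 0}
    - {"fingers": -0.8, "tx": 0, "ty": 0, "tz": 0, "ax": -0.19, "ay": 0, "az": 0}
    - {"fingers": -0.8, "tx": 0, "ty": 0, "tz": 0, "ax": -0.19, "ay": 0, "az": 0}
    - {"fingers": -0.8, "tx": 0, "ty": 0, "tz": 0, "ax": -0.19, "ay": 0, "az": 0}

```text
time_s: 15.97
tcp_pos: [0.5002, -0.1054, 0.2442]
ee_rot: [[-0.002, -0.89, 0.457], [-0.0, 0.457, 0.89], [-1.0, 0.002, -0.001]]
wrist_force: [0.9, -0.5, 0.5]
gripper_width: 0.894
```

Request:
play_rows:
  commands:
    - {"fingers": -0.8, "tx": 0, "ty": 0, "tz": 0, "ax": -0.12, "ay": 0, "az": 0}
    - {"fingers": -0.8, "tx": 0, "ty": 0, "tz": 0, "ax": -0.12, "ay": 0, "az": 0}
    - {"fingers": -0.8, "tx": 0, "ty": 0, "tz": 0, "ax": -0.12, "ay": 0, "az": 0}
    - {"fingers": -0.8, "tx": 0, "ty": 0, "tz": 0, "ax": -0.12, "ay": 0, "az": 0}
    - {"fingers": -0.8, "tx": 0, "ty": 0, "tz": 0, "ax": -0.12, "ay": 0, "az": 0}

```text
time_s: 16.38
tcp_pos: [0.5002, -0.1054, 0.2446]
ee_rot: [[-0.002, -0.994, 0.106], [-0.0, 0.106, 0.994], [-1.0, 0.002, -0.0]]
wrist_force: [-0.1, -0.5, 0.8]
gripper_width: 0.901
```

```bash
python3 - <<'E'
from h import *
W=cap('wrist');S=cap('scene')
import pickle; pickle.dump((W,S),open('w7.pkl','wb')); s=W['s'];print(s['tcp_pos'],s['ee_rot'].round(4).tolist(),s['joint_velocities'].round(1))
for n in 'WS':
    p={'W':W,'S':S}[n]; print(n,[(np.round(f['uv'],1).tolist(),round(f['score'],2)) for k in('latch_a_ridge','handle') for f in spotter.find_in(k,p)[:3]])
a=cv2.resize(W['image'][100:270,160:400,::-1],None,fx=2.4,fy=2.4,interpolation=2)
b=cv2.resize(S['image'][170:270,300:440,::-1],None,fx=4.1,fy=4.1,interpolation=2)[:408,:224+350]
cv2.imwrite('pics/w7.png',np.vstack([a,np.zeros((2,576,3),np.uint8)])[:410])
cv2.imwrite('pics/s7.png',b)
E
```

```text
[ 0.500193   -0.10538762  0.24457057] [[-0.0017, -0.9943, 0.1064], [-0.0001, 0.1064, 0.9943], [-1.0, 0.0016, -0.0003]] [ 0.  -0.3  0.2 -0.  -0.3 -0.5]
W [([252.2, 144.9], 0.72), ([281.8, 130.7], 0.66)]
S [([229.2, 179.8], 0.47), ([405.6, 186.0], 0.35), ([400.1, 185.0], 0.59)]
```

View pics/w7.png

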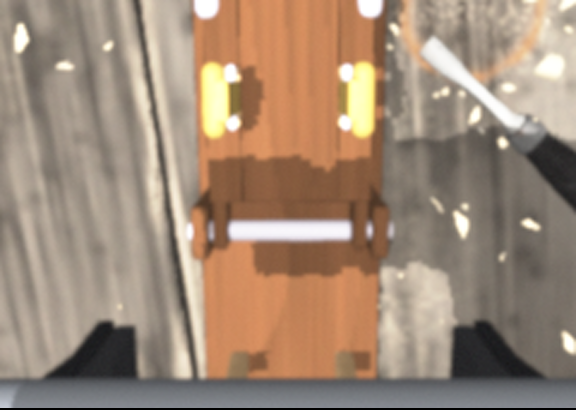

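```bash
python3 - <<'E'
from h import *
import pickle; W,S=pickle.load(open('w7.pkl','rb')); s=W['s']
c=lambda u:(160+u[0]/2.4,100+u[1]/2.4)
for z in(.135,.14,.145,.15):
    a,b=onz(W,c((202,100)),z),onz(W,c((375,100)),z); print(z,np.linalg.norm(a-b).round(4),((a+b)/2).round(4))
ct=np.array([.4945,-.1665,.2]);print((s['ee_rot'].T@(ct-s['tcp_pos'])/.75).round(4))
a,b=onz(W,c((192,231)),.08),onz(W,c((390,231)),.08);print('hinge',(a+b)/2)
E
```

```text
0.135 0.0614 [ 0.4954 -0.1668  0.135 ]
0.14 0.0602 [ 0.4954 -0.167   0.14  ]
0.145 0.059 [ 0.4954 -0.1671  0.145 ]
0.15 0.0578 [ 0.4953 -0.1673  0.15  ]
[ 0.0595 -0.0012 -0.0818]
hinge [ 0.50095576 -0.10742559  0.08      ]
```

Request:
play_rows:
  commands:
    - {"fingers": -0.8, "tx": 0, "ty": -0.0018, "tz": -0.05, "ax": 0, "ay": 0, "az": 0}
    - {"fingers": -0.8, "tx": 0.03, "ty": -0.0018, "tz": -0.082, "ax": 0, "ay": 0, "az": 0}
    - {"fingers": -0.8, "tx": 0.05, "ty": -0.0018, "tz": -0.082, "ax": 0, "ay": 0, "az": 0}
    - {"fingers": -0.8, "tx": 0.05, "ty": -0.0018, "tz": -0.082, "ax": 0, "ay": 0, "az": 0}
    - {"fingers": -0.8, "tx": 0.05, "ty": -0.0018, "tz": -0.082, "ax": 0, "ay": 0, "az": 0}

```text
time_s: 17.1
tcp_pos: [0.4952, -0.1667, 0.2077]
ee_rot: [[-0.002, -0.995, 0.104], [-0.0, 0.104, 0.995], [-1.0, 0.002, -0.0]]
wrist_force: [0.8, -0.2, 0.5]
gripper_width: 0.902
```

Request:
play_rows:
  commands:
    - {"fingers": -0.8, "tx": 0.03, "ty": 0, "tz": 0, "ax": 0, "ay": 0, "az": 0}
    - {"fingers": -0.8, "tx": 0.06, "ty": 0, "tz": 0, "ax": 0, "ay": 0, "az": 0}
    - {"fingers": -0.8, "tx": 0.088, "ty": 0, "tz": 0, "ax": 0, "ay": 0, "az": 0}
    - {"fingers": -0.8, "tx": 0.088, "ty": 0, "tz": 0, "ax": 0, "ay": 0, "az": 0}
    - {"fingers": -0.8, "tx": 0.088, "ty": 0, "tz": 0, "ax": 0, "ay": 0, "az": 0}

```text
time_s: 17.52
tcp_pos: [0.4961, -0.1661, 0.1427]
ee_rot: [[-0.0, -0.995, 0.102], [-0.001, 0.102, 0.995], [-1.0, -0.0, -0.001]]
wrist_force: [1.4, -0.7, 0.1]
gripper_width: 0.898
```

Request:
play_rows:
  commands:
    - {"fingers": -0.8, "tx": 0, "ty": 0, "tz": 0, "ax": 0, "ay": 0, "az": 0}
    - {"fingers": -0.8, "tx": 0, "ty": 0, "tz": 0, "ax": 0, "ay": 0, "az": 0}
    - {"fingers": -0.8, "tx": 0, "ty": 0, "tz": 0, "ax": 0, "ay": 0, "az": 0}

```text
time_s: 17.77
tcp_pos: [0.4966, -0.1664, 0.1437]
ee_rot: [[0.003, -0.995, 0.103], [-0.0, 0.103, 0.995], [-1.0, -0.003, 0.0]]
wrist_force: [0.1, 1.1, -0.1]
gripper_width: 0.898
```

Request:
play_rows:
  commands:
    - {"fingers": -0.6, "tx": 0.003, "ty": 0.002, "tz": 0, "ax": 0, "ay": 0, "az": 0}
    - {"fingers": -0.4, "tx": 0.003, "ty": 0.002, "tz": 0, "ax": 0, "ay": 0, "az": 0}
    - {"fingers": 0, "tx": 0.003, "ty": 0.002, "tz": 0, "ax": 0, "ay": 0, "az": 0}
    - {"fingers": 1, "tx": 0.003, "ty": 0.002, "tz": 0, "ax": 0, "ay": 0, "az": 0}
    - {"fingers": 1, "tx": 0.003, "ty": 0.002, "tz": 0, "ax": 0, "ay": 0, "az": 0}

```text
time_s: 18.18
tcp_pos: [0.4944, -0.1664, 0.1401]
ee_rot: [[0.001, -0.995, 0.103], [-0.0, 0.103, 0.995], [-1.0, -0.001, -0.0]]
wrist_force: [0.0, -0.4, 0.8]
gripper_width: 0.605
```

Request:
play_rows:
  commands:
    - {"fingers": 1, "tx": 0, "ty": 0, "tz": 0, "ax": 0, "ay": 0, "az": 0}
    - {"fingers": 1, "tx": 0, "ty": 0, "tz": 0, "ax": 0, "ay": 0, "az": 0}
    - {"fingers": 1, "tx": 0, "ty": 0, "tz": 0, "ax": 0, "ay": 0, "az": 0}
    - {"fingers": 1, "tx": 0, "ty": 0, "tz": 0, "ax": 0, "ay": 0, "az": 0}
    - {"fingers": 1, "tx": 0, "ty": 0, "tz": 0, "ax": 0, "ay": 0, "az": 0}

```text
time_s: 18.6
tcp_pos: [0.4952, -0.1663, 0.1396]
ee_rot: [[0.003, -0.995, 0.103], [-0.0, 0.103, 0.995], [-1.0, -0.003, 0.0]]
wrist_force: [6.1, -1.4, -4.8]
gripper_width: 0.34
```

Request:
play_rows:
  commands:
    - {"fingers": 1, "tx": 0, "ty": 0, "tz": 0, "ax": 0, "ay": 0, "az": 0}
    - {"fingers": 1, "tx": 0, "ty": 0, "tz": 0, "ax": 0, "ay": 0, "az": 0}
    - {"fingers": 1, "tx": 0, "ty": 0, "tz": 0, "ax": 0, "ay": 0, "az": 0}
    - {"fingers": 1, "tx": 0, "ty": 0, "tz": 0, "ax": 0, "ay": 0, "az": 0}

```text
time_s: 18.93
tcp_pos: [0.4953, -0.1663, 0.1396]
ee_rot: [[0.003, -0.995, 0.103], [-0.0, 0.103, 0.995], [-1.0, -0.003, 0.0]]
wrist_force: [4.7, -1.9, -4.0]
gripper_width: 0.345
```

```bash
python3 - <<'E'
from h import *
S=cap('scene');T=cap('top')
s=S['s'];print(s['tcp_pos'],s['wrist_force'],s['moment'],s['gripper_width']*87,s['joints'].round(1))
b=cv2.resize(S['image'][150:270,290:450,::-1],None,fx=4,fy=4,interpolation=2)
cv2.imwrite('pics/s8.png',b)
E
```

```text
[ 0.49526682 -0.16629239  0.13963924] [ 4.6500976  -1.92710554 -4.04577738] [-0.40220582 -1.40135512 -0.0357296 ] 30.015272153773317 [ -0.7  17.9 -22.1   0.  -49.9  -5.2]
```

View pics/s8.png

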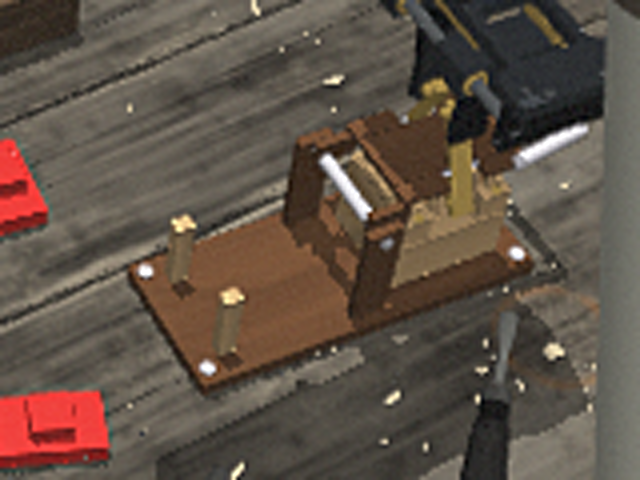

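Request:
play_rows:
  commands:
    - {"fingers": 1, "tx": -0.0027, "ty": 0, "tz": 0.0028, "ax": 0, "ay": 0.0111, "az": 0}
    - {"fingers": 1, "tx": -0.0053, "ty": 0, "tz": 0.0057, "ax": 0, "ay": 0.0222, "az": 0}
    - {"fingers": 1, "tx": -0.0078, "ty": 0, "tz": 0.0087, "ax": 0, "ay": 0.0333, "az": 0}
    - {"fingers": 1, "tx": -0.0102, "ty": 0, "tz": 0.0118, "ax": 0, "ay": 0.0444, "az": 0}
    - {"fingers": 1, "tx": -0.0125, "ty": 0, "tz": 0.015, "ax": 0, "ay": 0.0556, "az": 0}

```text
time_s: 19.45
tcp_pos: [0.4964, -0.1549, 0.1492]
ee_rot: [[-0.015, -0.995, 0.101], [-0.174, 0.102, 0.979], [-0.985, -0.003, -0.175]]
wrist_force: [5.0, -3.0, -5.4]
gripper_width: 0.341
```

Request:
play_rows:
  commands:
    - {"fingers": 1, "tx": -0.0027, "ty": 0, "tz": 0.0028, "ax": 0, "ay": 0.0111, "az": 0}
    - {"fingers": 1, "tx": -0.0053, "ty": 0, "tz": 0.0057, "ax": 0, "ay": 0.0222, "az": 0}
    - {"fingers": 1, "tx": -0.0078, "ty": 0, "tz": 0.0087, "ax": 0, "ay": 0.0333, "az": 0}
    - {"fingers": 1, "tx": -0.0102, "ty": 0, "tz": 0.0118, "ax": 0, "ay": 0.0444, "az": 0}
    - {"fingers": 1, "tx": -0.0125, "ty": 0, "tz": 0.015, "ax": 0, "ay": 0.0556, "az": 0}

```text
time_s: 19.87
tcp_pos: [0.4978, -0.142, 0.1564]
ee_rot: [[-0.033, -0.995, 0.096], [-0.342, 0.102, 0.934], [-0.939, -0.002, -0.343]]
wrist_force: [6.2, -3.0, -5.1]
gripper_width: 0.343
```

Request:
play_rows:
  commands:
    - {"fingers": 1, "tx": -0.0027, "ty": 0, "tz": 0.0028, "ax": 0, "ay": 0.0111, "az": 0}
    - {"fingers": 1, "tx": -0.0053, "ty": 0, "tz": 0.0057, "ax": 0, "ay": 0.0222, "az": 0}
    - {"fingers": 1, "tx": -0.0078, "ty": 0, "tz": 0.0087, "ax": 0, "ay": 0.0333, "az": 0}
    - {"fingers": 1, "tx": -0.0102, "ty": 0, "tz": 0.0118, "ax": 0, "ay": 0.0444, "az": 0}
    - {"fingers": 1, "tx": -0.0125, "ty": 0, "tz": 0.015, "ax": 0, "ay": 0.0556, "az": 0}

```text
time_s: 20.28
tcp_pos: [0.4991, -0.1283, 0.1613]
ee_rot: [[-0.049, -0.995, 0.089], [-0.498, 0.101, 0.861], [-0.866, -0.002, -0.501]]
wrist_force: [6.3, -3.8, -4.8]
gripper_width: 0.343
```

```bash
python3 - <<'E'
from h import *
S=cap('scene');T=cap('top')
s=r.sense();print(s['tcp_pos'],s['wrist_force'],s['gripper_width']*87)
for p in(S,T):
    for th in(0,30):
        t=np.radians(th);y=-.134*np.cos(t)+.025*np.sin(t);z=.08+.134*np.sin(t)+.025*np.cos(t)
        print('expect',th,proj(p,[.5008+.1062*y,-.1078+.9943*y,z]).round(1))
    print([(np.round(f['uv'],1).tolist(),round(f['score'],2)) for f in spotter.find_in('handle',p)[:3]])
    print('block',[(np.round(f['uv'],1).tolist(),round(f['score'],2)) for f in spotter.find_in('block_centre',p)[:5]], proj(p,[.4945,-.1665,.078]).round(1))
a=cv2.resize(S['image'][150:270,310:450,::-1],(560,480),interpolation=2);b=cv2.resize(T['image'][180:300,320:440,::-1],(240,240),interpolation=2)
cv2.imwrite('pics/s9.png',np.hstack([a,np.vstack([b,b*0])]))
E
```

```text
[ 0.49919369 -0.12793749  0.1613639 ] [ 5.11005542 -1.84721343 -2.50361036] 29.793846902429145
expect 0 [427.6 173.1]
expect 30 [422.4 157.7]
[([385.5, 194.0], 0.56)]
block [([254.7, 240.5], 0.81), ([302.1, 256.8], 0.7), ([288.6, 195.8], 0.67), ([398.8, 195.2], 0.63)] [398.7 190. ]
expect 0 [432.8 250.4]
expect 30 [429.2 244.7]
[([411.4, 242.3], 0.73)]
block [([251.0, 211.4], 0.75), ([303.6, 175.6], 0.67)] [395.9 247.4]
```

View pics/s9.png

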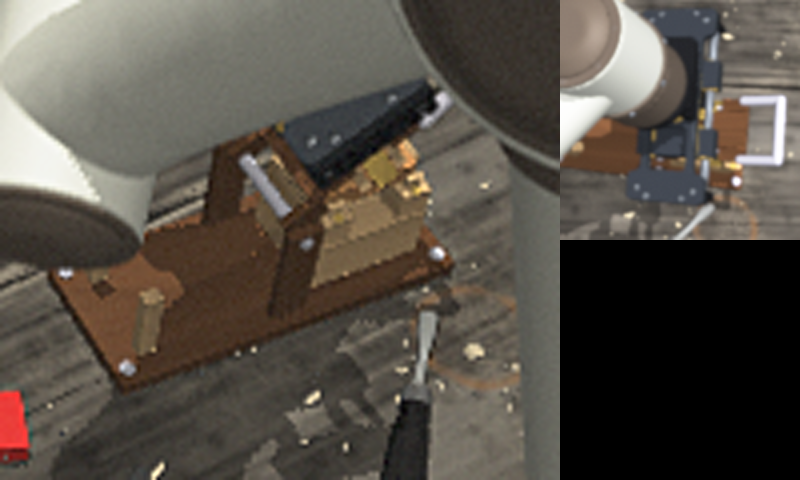

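Request:
play_rows:
  commands:
    - {"fingers": -0.9, "tx": 0, "ty": 0, "tz": 0, "ax": 0, "ay": 0, "az": 0}
    - {"fingers": -0.9, "tx": 0, "ty": 0, "tz": 0, "ax": 0, "ay": 0, "az": 0}
    - {"fingers": -0.9, "tx": 0, "ty": 0, "tz": 0, "ax": 0, "ay": 0, "az": 0}
    - {"fingers": -0.9, "tx": 0, "ty": 0, "tz": 0, "ax": 0, "ay": 0, "az": 0}
    - {"fingers": -0.9, "tx": 0, "ty": 0, "tz": 0, "ax": 0, "ay": 0, "az": 0}

```text
time_s: 21.0
tcp_pos: [0.4968, -0.1293, 0.1614]
ee_rot: [[-0.054, -0.995, 0.089], [-0.499, 0.104, 0.861], [-0.865, 0.002, -0.502]]
wrist_force: [0.5, 1.0, 0.7]
gripper_width: 0.632
```

Request:
play_rows:
  commands:
    - {"fingers": -0.9, "tx": 0, "ty": 0, "tz": 0, "ax": 0, "ay": 0, "az": 0}
    - {"fingers": -0.9, "tx": 0, "ty": 0, "tz": 0, "ax": 0, "ay": 0, "az": 0}
    - {"fingers": -0.9, "tx": -0.03, "ty": 0, "tz": 0, "ax": 0, "ay": 0, "az": 0}
    - {"fingers": -0.9, "tx": -0.07, "ty": 0, "tz": 0, "ax": 0, "ay": 0, "az": 0}
    - {"fingers": -0.9, "tx": -0.12, "ty": 0, "tz": 0, "ax": 0, "ay": 0, "az": 0}

```text
time_s: 21.42
tcp_pos: [0.5003, -0.0847, 0.2386]
ee_rot: [[-0.059, -0.994, 0.088], [-0.499, 0.106, 0.86], [-0.865, 0.006, -0.502]]
wrist_force: [0.6, 0.5, -0.1]
gripper_width: 0.936
```

Request:
play_rows:
  commands:
    - {"fingers": -0.3, "tx": 0, "ty": 0, "tz": 0, "ax": 0, "ay": -0.033, "az": 0}
    - {"fingers": -0.3, "tx": 0, "ty": 0, "tz": 0, "ax": 0, "ay": -0.067, "az": 0}
    - {"fingers": -0.3, "tx": 0, "ty": 0, "tz": 0, "ax": 0, "ay": -0.1, "az": 0}
    - {"fingers": -0.3, "tx": 0, "ty": 0, "tz": 0, "ax": 0, "ay": -0.133, "az": 0}
    - {"fingers": -0.3, "tx": 0, "ty": 0, "tz": 0, "ax": 0, "ay": -0.1667, "az": 0}

```text
time_s: 21.83
tcp_pos: [0.502, -0.0834, 0.2398]
ee_rot: [[0.001, -0.995, 0.102], [0.005, 0.102, 0.995], [-1.0, -0.0, 0.005]]
wrist_force: [-0.0, -0.1, -0.7]
gripper_width: 0.685
```

Request:
play_rows:
  commands:
    - {"fingers": -0.2, "tx": -0.04, "ty": -0.0825, "tz": -0.17, "ax": 0.04, "ay": 0, "az": 0}
    - {"fingers": -0.2, "tx": -0.04, "ty": -0.0825, "tz": -0.17, "ax": 0.08, "ay": 0, "az": 0}
    - {"fingers": -0.2, "tx": -0.04, "ty": -0.0825, "tz": -0.17, "ax": 0.12, "ay": 0, "az": 0}
    - {"fingers": -0.2, "tx": -0.04, "ty": -0.0825, "tz": -0.17, "ax": 0.16, "ay": 0, "az": 0}
    - {"fingers": -0.2, "tx": -0.04, "ty": -0.0825, "tz": -0.17, "ax": 0.19, "ay": 0, "az": 0}

```text
time_s: 22.25
tcp_pos: [0.5515, -0.221, 0.2692]
ee_rot: [[-0.001, -0.758, 0.652], [-0.001, 0.652, 0.758], [-1.0, -0.0, -0.001]]
wrist_force: [0.4, 1.5, -0.2]
gripper_width: 0.601
```

Request:
play_rows:
  commands:
    - {"fingers": 0.2, "tx": 0, "ty": 0, "tz": 0, "ax": 0.19, "ay": 0, "az": 0}
    - {"fingers": 0.2, "tx": 0, "ty": 0, "tz": 0, "ax": 0.19, "ay": 0, "az": 0}
    - {"fingers": 0.2, "tx": 0, "ty": 0, "tz": 0, "ax": 0.19, "ay": 0, "az": 0}
    - {"fingers": 0.2, "tx": 0, "ty": 0, "tz": 0, "ax": 0.19, "ay": 0, "az": 0}
    - {"fingers": 0.2, "tx": 0, "ty": 0, "tz": 0, "ax": 0.19, "ay": 0, "az": 0}

```text
time_s: 22.67
tcp_pos: [0.55, -0.2171, 0.2688]
ee_rot: [[-0.002, -0.264, 0.964], [0.0, 0.964, 0.264], [-1.0, 0.001, -0.002]]
wrist_force: [0.9, -1.0, 0.5]
gripper_width: 0.414
```

Request:
play_rows:
  commands:
    - {"fingers": 0.5, "tx": 0, "ty": 0, "tz": 0, "ax": 0.12, "ay": 0, "az": 0}
    - {"fingers": 0.5, "tx": 0, "ty": 0, "tz": 0, "ax": 0.12, "ay": 0, "az": 0}
    - {"fingers": 0.5, "tx": 0, "ty": 0, "tz": 0, "ax": 0.12, "ay": 0, "az": 0}
    - {"fingers": 0.5, "tx": 0, "ty": 0, "tz": 0, "ax": 0.12, "ay": 0, "az": 0}
    - {"fingers": 0.5, "tx": 0, "ty": 0, "tz": 0, "ax": 0.12, "ay": 0, "az": 0}

```text
time_s: 23.08
tcp_pos: [0.5504, -0.2171, 0.269]
ee_rot: [[-0.001, 0.1, 0.995], [0.0, 0.995, -0.1], [-1.0, -0.0, -0.001]]
wrist_force: [0.1, -0.3, 0.2]
gripper_width: 0.254
```

```bash
python3 - <<'E'
from h import *
W=cap('wrist');import pickle; pickle.dump(W,open('w10.pkl','wb')); s=W['s'];print(s['tcp_pos'],s['ee_rot'].round(4).tolist(),s['joint_velocities'].round(1))
for th in(20,30):
    t=np.radians(th);y=-.134*np.cos(t)+.025*np.sin(t);z=.08+.134*np.sin(t)+.025*np.cos(t)
    print('expect',th,[proj(W,[.5008+.1062*y+e*.994,-.1078+.9943*y-e*.106,z]).round(1).tolist() for e in(-.032,0,.032)])
print([(np.round(f['uv'],1).tolist(),round(f['score'],2)) for f in spotter.find_in('handle',W)[:3]])
a=W['image'][60:270,120:460,::-1]; cv2.imwrite('pics/w10.png',cv2.resize(a,None,fx=2.3,fy=2.3,interpolation=2))
E
```

```text
[ 0.55037439 -0.21708315  0.26903327] [[-0.0014, 0.1002, 0.995], [0.0001, 0.995, -0.1002], [-1.0, -0.0, -0.0014]] [0.1 0.1 0.3 0.1 0.3 0.5]
expect 20 [[267.1, 102.8], [267.3, 141.1], [267.5, 177.0]]
expect 30 [[283.3, 100.5], [283.0, 141.9], [282.7, 180.5]]
[([332.9, 138.9], 0.73)]
```

View pics/w10.png

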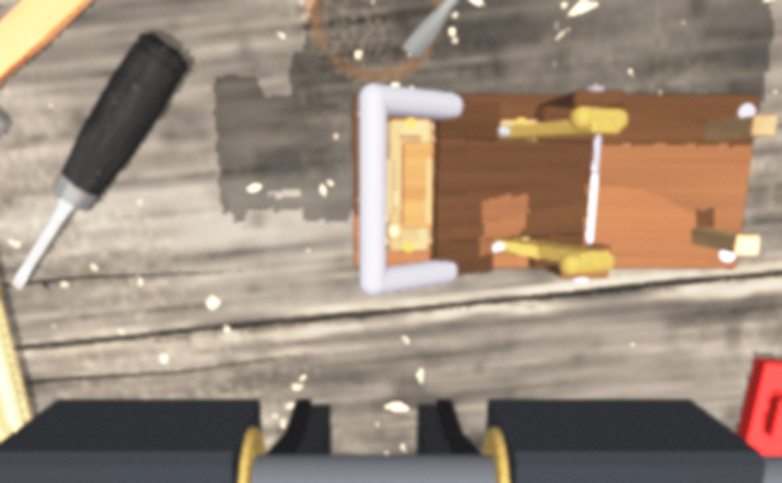

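Request:
play_rows:
  commands:
    - {"fingers": 0.5, "tx": 0, "ty": -0.0013, "tz": -0.0812, "ax": 0, "ay": 0, "az": 0}
    - {"fingers": 0.5, "tx": 0.03, "ty": -0.0013, "tz": -0.0812, "ax": 0, "ay": 0, "az": 0}
    - {"fingers": 0.5, "tx": 0.05, "ty": -0.0013, "tz": -0.0812, "ax": 0, "ay": 0, "az": 0}
    - {"fingers": 0.5, "tx": 0.05, "ty": -0.0013, "tz": -0.0812, "ax": 0, "ay": 0, "az": 0}
    - {"fingers": 0.5, "tx": 0.05, "ty": -0.0013, "tz": -0.0812, "ax": 0, "ay": 0, "az": 0}

```text
time_s: 23.6
tcp_pos: [0.4902, -0.212, 0.2319]
ee_rot: [[-0.001, 0.102, 0.995], [-0.001, 0.995, -0.102], [-1.0, -0.001, -0.001]]
wrist_force: [-0.1, -0.2, 0.8]
gripper_width: 0.251
```

Request:
play_rows:
  commands:
    - {"fingers": 0.5, "tx": 0, "ty": 0, "tz": 0, "ax": 0, "ay": 0, "az": 0}
    - {"fingers": 0.5, "tx": 0, "ty": 0, "tz": 0, "ax": 0, "ay": 0, "az": 0}
    - {"fingers": 0.5, "tx": 0, "ty": 0, "tz": 0, "ax": 0, "ay": 0, "az": 0}

```text
time_s: 23.85
tcp_pos: [0.4912, -0.212, 0.2327]
ee_rot: [[0.002, 0.103, 0.995], [-0.001, 0.995, -0.103], [-1.0, -0.001, 0.002]]
wrist_force: [1.1, -0.3, -0.2]
gripper_width: 0.248
```

```bash
python3 - <<'E'
from h import *
s=r.sense();ct=np.array([.4897,-.212,.177]);print(s['tcp_pos'],s['gripper_width'],(s['ee_rot'].T@(ct-s['tcp_pos'])/.75).round(4))
a=np.radians(169.43-29.2-6*np.arange(0,26)); a[-1]=np.radians(-10.57); R=.1363
for k in range(0,25,5):
    o=a[k]; print([(float(round(-R*(np.sin(x)-np.sin(o))/.75,3)),float(round(R*(np.cos(x)-np.cos(o))/.75,3))) for x in a[k+1:k+6]])
E
```

```text
[ 0.49123095 -0.21196248  0.2326987 ] 0.24815799936668542 [ 0.0743 -0.0002 -0.0022]
[(-0.014, 0.013), (-0.027, 0.027), (-0.037, 0.043), (-0.047, 0.059), (-0.054, 0.077)]
[(-0.006, 0.018), (-0.009, 0.037), (-0.011, 0.056), (-0.011, 0.075), (-0.009, 0.094)]
[(0.004, 0.019), (0.01, 0.037), (0.018, 0.054), (0.028, 0.07), (0.039, 0.085)]
[(0.013, 0.014), (0.027, 0.027), (0.043, 0.037), (0.059, 0.047), (0.077, 0.054)]
[(0.018, 0.006), (0.037, 0.009), (0.056, 0.011), (0.075, 0.011), (0.096, 0.008)]
```

Request:
play_rows:
  commands:
    - {"fingers": 0.5, "tx": 0.03, "ty": 0, "tz": 0, "ax": 0, "ay": 0, "az": 0}
    - {"fingers": 0.5, "tx": 0.055, "ty": 0, "tz": 0, "ax": 0, "ay": 0, "az": 0}
    - {"fingers": 0.5, "tx": 0.074, "ty": 0, "tz": 0, "ax": 0, "ay": 0, "az": 0}
    - {"fingers": 0.5, "tx": 0.074, "ty": 0, "tz": 0, "ax": 0, "ay": 0, "az": 0}
    - {"fingers": 0.5, "tx": 0.074, "ty": 0, "tz": 0, "ax": 0, "ay": 0, "az": 0}

```text
time_s: 24.27
tcp_pos: [0.4905, -0.212, 0.1764]
ee_rot: [[-0.001, 0.103, 0.995], [-0.001, 0.995, -0.103], [-1.0, -0.001, -0.001]]
wrist_force: [0.1, -0.4, 0.2]
gripper_width: 0.245
```

Request:
play_rows:
  commands:
    - {"fingers": 1, "tx": 0, "ty": 0, "tz": 0, "ax": 0, "ay": 0, "az": 0}
    - {"fingers": 1, "tx": 0, "ty": 0, "tz": 0, "ax": 0, "ay": 0, "az": 0}
    - {"fingers": 1, "tx": 0, "ty": 0, "tz": 0, "ax": 0, "ay": 0, "az": 0}
    - {"fingers": 1, "tx": 0, "ty": 0, "tz": 0, "ax": 0, "ay": 0, "az": 0}
    - {"fingers": 1, "tx": 0, "ty": 0, "tz": 0, "ax": 0, "ay": 0, "az": 0}

```text
time_s: 24.68
tcp_pos: [0.491, -0.2119, 0.1772]
ee_rot: [[0.002, 0.103, 0.995], [-0.001, 0.995, -0.103], [-1.0, -0.001, 0.002]]
wrist_force: [0.7, 0.5, 0.9]
gripper_width: 0.1
```

Held. Swing back.

Request:
play_rows:
  commands:
    - {"fingers": 1, "tx": -0.014, "ty": 0.013, "tz": 0, "ax": 0, "ay": 0, "az": 0}
    - {"fingers": 1, "tx": -0.027, "ty": 0.027, "tz": 0, "ax": 0, "ay": 0, "az": 0}
    - {"fingers": 1, "tx": -0.037, "ty": 0.043, "tz": 0, "ax": 0, "ay": 0, "az": 0}
    - {"fingers": 1, "tx": -0.047, "ty": 0.059, "tz": 0, "ax": 0, "ay": 0, "az": 0}
    - {"fingers": 1, "tx": -0.054, "ty": 0.077, "tz": 0, "ax": 0, "ay": 0, "az": 0}

```text
time_s: 25.1
tcp_pos: [0.4969, -0.1551, 0.2196]
ee_rot: [[0.002, 0.102, 0.995], [-0.004, 0.995, -0.102], [-1.0, -0.004, 0.003]]
wrist_force: [-0.0, -5.9, 4.7]
gripper_width: 0.099
```

Request:
play_rows:
  commands:
    - {"fingers": 1, "tx": -0.006, "ty": 0.018, "tz": 0, "ax": 0, "ay": 0, "az": 0}
    - {"fingers": 1, "tx": -0.009, "ty": 0.037, "tz": 0, "ax": 0, "ay": 0, "az": 0}
    - {"fingers": 1, "tx": -0.011, "ty": 0.056, "tz": 0, "ax": 0, "ay": 0, "az": 0}
    - {"fingers": 1, "tx": -0.011, "ty": 0.075, "tz": 0, "ax": 0, "ay": 0, "az": 0}
    - {"fingers": 1, "tx": -0.009, "ty": 0.094, "tz": 0, "ax": 0, "ay": 0, "az": 0}

```text
time_s: 25.52
tcp_pos: [0.5043, -0.0839, 0.226]
ee_rot: [[0.004, 0.102, 0.995], [-0.002, 0.995, -0.102], [-1.0, -0.002, 0.004]]
wrist_force: [1.9, -3.6, 2.7]
gripper_width: 0.101
```

Request:
play_rows:
  commands:
    - {"fingers": 1, "tx": 0.004, "ty": 0.019, "tz": 0, "ax": 0, "ay": 0, "az": 0}
    - {"fingers": 1, "tx": 0.01, "ty": 0.037, "tz": 0, "ax": 0, "ay": 0, "az": 0}
    - {"fingers": 1, "tx": 0.018, "ty": 0.054, "tz": 0, "ax": 0, "ay": 0, "az": 0}
    - {"fingers": 1, "tx": 0.028, "ty": 0.07, "tz": 0, "ax": 0, "ay": 0, "az": 0}
    - {"fingers": 1, "tx": 0.039, "ty": 0.085, "tz": 0, "ax": 0, "ay": 0, "az": 0}

```text
time_s: 25.93
tcp_pos: [0.5111, -0.0197, 0.1948]
ee_rot: [[0.003, 0.102, 0.995], [-0.0, 0.995, -0.102], [-1.0, 0.0, 0.003]]
wrist_force: [4.5, -3.2, 2.2]
gripper_width: 0.101
```

Request:
play_rows:
  commands:
    - {"fingers": 1, "tx": 0.013, "ty": 0.014, "tz": 0, "ax": 0, "ay": 0, "az": 0}
    - {"fingers": 1, "tx": 0.027, "ty": 0.027, "tz": 0, "ax": 0, "ay": 0, "az": 0}
    - {"fingers": 1, "tx": 0.043, "ty": 0.037, "tz": 0, "ax": 0, "ay": 0, "az": 0}
    - {"fingers": 1, "tx": 0.059, "ty": 0.047, "tz": 0, "ax": 0, "ay": 0, "az": 0}
    - {"fingers": 1, "tx": 0.077, "ty": 0.054, "tz": 0, "ax": 0, "ay": 0, "az": 0}

```text
time_s: 26.35
tcp_pos: [0.5151, 0.0203, 0.1356]
ee_rot: [[0.002, 0.102, 0.995], [-0.001, 0.995, -0.102], [-1.0, -0.0, 0.002]]
wrist_force: [4.2, -3.2, 1.5]
gripper_width: 0.101
```

Request:
play_rows:
  commands:
    - {"fingers": 1, "tx": 0.018, "ty": 0.006, "tz": 0, "ax": 0, "ay": 0, "az": 0}
    - {"fingers": 1, "tx": 0.037, "ty": 0.009, "tz": 0, "ax": 0, "ay": 0, "az": 0}
    - {"fingers": 1, "tx": 0.056, "ty": 0.011, "tz": 0, "ax": 0, "ay": 0, "az": 0}
    - {"fingers": 1, "tx": 0.072, "ty": 0.011, "tz": 0, "ax": 0, "ay": 0, "az": 0}
    - {"fingers": 1, "tx": 0.088, "ty": 0.009, "tz": 0, "ax": 0, "ay": 0, "az": 0}

```text
time_s: 26.77
tcp_pos: [0.5155, 0.0258, 0.0695]
ee_rot: [[0.0, 0.102, 0.995], [-0.002, 0.995, -0.102], [-1.0, -0.002, 0.001]]
wrist_force: [5.2, -8.3, 3.7]
gripper_width: 0.103
```

Request:
play_rows:
  commands:
    - {"fingers": 1, "tx": 0.003, "ty": -0.001, "tz": 0, "ax": 0, "ay": 0, "az": 0}
    - {"fingers": 1, "tx": 0.006, "ty": -0.001, "tz": 0, "ax": 0, "ay": 0, "az": 0}
    - {"fingers": 1, "tx": 0.008, "ty": -0.001, "tz": 0, "ax": 0, "ay": 0, "az": 0}
    - {"fingers": 1, "tx": 0.008, "ty": -0.001, "tz": 0, "ax": 0, "ay": 0, "az": 0}
    - {"fingers": 1, "tx": 0.008, "ty": -0.001, "tz": 0, "ax": 0, "ay": 0, "az": 0}

```text
time_s: 27.18
tcp_pos: [0.5156, 0.0254, 0.0674]
ee_rot: [[0.002, 0.102, 0.995], [-0.001, 0.995, -0.102], [-1.0, -0.001, 0.002]]
wrist_force: [-3.1, -3.5, 24.0]
gripper_width: 0.099
```

Request:
play_rows:
  commands:
    - {"fingers": 0.5, "tx": 0, "ty": 0, "tz": 0, "ax": 0, "ay": 0, "az": 0}
    - {"fingers": 0.5, "tx": 0, "ty": 0, "tz": 0, "ax": 0, "ay": 0, "az": 0}
    - {"fingers": 0.5, "tx": -0.03, "ty": 0, "tz": 0, "ax": 0, "ay": 0, "az": 0}
    - {"fingers": 0.5, "tx": -0.07, "ty": 0, "tz": 0, "ax": 0, "ay": 0, "az": 0}
    - {"fingers": 0.5, "tx": -0.12, "ty": 0, "tz": 0, "ax": 0, "ay": 0, "az": 0}

```text
time_s: 27.6
tcp_pos: [0.5114, 0.0252, 0.1516]
ee_rot: [[-0.011, 0.104, 0.994], [-0.002, 0.995, -0.104], [-1.0, -0.003, -0.01]]
wrist_force: [1.0, 0.8, 0.3]
gripper_width: 0.244
```

Request:
play_rows:
  commands:
    - {"fingers": 0.3, "tx": -0.03, "ty": -0.11, "tz": 0.06, "ax": 0, "ay": 0, "az": 0}
    - {"fingers": 0.3, "tx": -0.03, "ty": -0.11, "tz": 0.06, "ax": 0, "ay": 0, "az": 0}
    - {"fingers": 0.3, "tx": -0.03, "ty": -0.11, "tz": 0.06, "ax": 0, "ay": 0, "az": 0}
    - {"fingers": 0.3, "tx": -0.03, "ty": -0.11, "tz": 0.06, "ax": 0, "ay": 0, "az": 0}
    - {"fingers": 0.3, "tx": -0.03, "ty": -0.11, "tz": 0.06, "ax": 0, "ay": 0, "az": 0}

```text
time_s: 28.02
tcp_pos: [0.5496, -0.0614, 0.175]
ee_rot: [[-0.005, 0.106, 0.994], [0.0, 0.994, -0.106], [-1.0, -0.0, -0.005]]
wrist_force: [-1.1, 0.1, -0.3]
gripper_width: 0.349
```

Request:
play_rows:
  commands:
    - {"fingers": 0.3, "tx": 0, "ty": -0.08, "tz": 0.02, "ax": 0, "ay": 0, "az": 0}
    - {"fingers": 0.3, "tx": 0, "ty": -0.08, "tz": 0.02, "ax": 0, "ay": 0, "az": 0}
    - {"fingers": 0.3, "tx": 0, "ty": -0.08, "tz": 0.02, "ax": 0, "ay": 0, "az": 0}
    - {"fingers": 0.3, "tx": 0, "ty": -0.08, "tz": 0.02, "ax": 0, "ay": 0, "az": 0}
    - {"fingers": 0.3, "tx": 0, "ty": -0.08, "tz": 0.02, "ax": 0, "ay": 0, "az": 0}

```text
time_s: 28.43
tcp_pos: [0.5589, -0.1213, 0.1759]
ee_rot: [[-0.003, 0.102, 0.995], [0.0, 0.995, -0.102], [-1.0, -0.0, -0.003]]
wrist_force: [1.3, 0.0, 0.5]
gripper_width: 0.352
```

```bash
python3 - <<'E'
from h import *
W=cap('wrist');import pickle; pickle.dump(W,open('w11.pkl','wb')); s=W['s'];print(s['tcp_pos'],s['gripper_width'])
H=np.array([.5008,-.1078]);ey=np.array([.1062,.9943]);ex=np.array([.9943,-.1062])
J=lambda X:(((X[:2]-H)@ex*1000).round(1),((X[:2]-H)@ey*1000).round(1))
print('handle exp',proj(W,[*(H+.134*ey),.055]),[(f['uv'],round(f['score'],2)) for f in spotter.find_in('handle',W)[:2]])
for f in spotter.silhouettes('block_centre',W)[:5]:
    m=f['region'];w=np.array([J(onz(W,p,.085)) for p in np.argwhere(m)[:,::-1]])
    print(round(f['score'],2),f['uv'],m.sum(),W['image'][m].mean(0).round(),cv2.minAreaRect(w.astype(np.float32)))
# handle: bright pixels near expectation
im=W['image'].astype(int);g=(im.min(2)>150)&(im.max(2)-im.min(2)<35)
u,v=proj(W,[*(H+.134*ey),.055]).round().astype(int)
for dv in(-15,0,10):print('bright cols',v+dv,np.flatnonzero(g[v+dv,u-25:u+25])+u-25)
for e in(-1,1):print('exp row of ends',proj(W,[*(H+.134*ey+e*.032*ex),.055]))
E
```

```text
[ 0.5588628  -0.12131251  0.17590301] 0.35180748223634545
handle exp [441.13288409 144.08328845] [([363.0, 143.5], 0.97), ([216.4, 143.3], 0.54)]
0.84 [497.0, 101.2] 3193 [236.  75.  71.] ((-31.281951904296875, 156.24850463867188), (54.705726623535156, 33.442771911621094), 71.66167449951172)
0.68 [538.7, 200.7] 1610 [219.  71.  68.] ((47.13787841796875, 208.77163696289062), (37.341983795166016, 36.097991943359375), 25.795978546142578)
0.46 [235.2, 25.3] 971 [207. 205. 202.] ((-80.20082092285156, -45.35193634033203), (14.421098709106445, 63.067413330078125), 47.810298919677734)
0.35 [319.1, 138.8] 21247 [179. 144. 113.] ((0.5499992370605469, 13.099998474121094), (220.0, 90.5), 90.0)
bright cols 129 [422 423 424 425 426 427 428 429 430 431 434 435 436 437 438 439 440 441
 442 443 444 445 446 447 448 449 450 451 452]
bright cols 144 [435 436 437 438 439 440 441 442 443 444 445 446 447 448]
bright cols 154 [432 433 434 435 436 437 438 439 440 441 442 443 444 445 446 447 448 449
 450]
exp row of ends [446.39056337 106.2315652 ]
exp row of ends [436.19095707 179.66180973]
```

```bash
python3 - <<'E'
from h import *
import pickle; W=pickle.load(open('w11.pkl','rb'))
H=np.array([.5008,-.1078]);ey=np.array([.1062,.9943]);ex=np.array([.9943,-.1062]);N=H-.059*ey
hsv=cv2.cvtColor(W['image'],cv2.COLOR_RGB2HSV)
for x,y in((0,0),(10,20),(-10,-20),(0,28)): 
    u,v=proj(W,[*(N+x/1e3*ex+y/1e3*ey),.085]).round().astype(int);print((x,y),(u,v),W['image'][v,u],hsv[v,u])
Q=np.array([proj(W,[*(N+x*ex+y*ey),.085]) for x,y in((-.02,-.032),(.02,-.032),(.02,.032),(-.02,.032))]);print('exp',Q.round(0).tolist())
c=proj(W,[*N,.085]).round().astype(int)
for n,sl in(('row',hsv[c[1],c[0]-60:c[0]+61:3]),('col',hsv[c[1]-45:c[1]+46:3,c[0]])): print(n,[tuple(map(int,a[:3])) for a in sl])
ref=hsv[c[1],c[0]].astype(int)
m=((abs(hsv[...,0].astype(int)-ref[0])<=3)&(abs(hsv[...,1].astype(int)-ref[1])<=25)).astype(np.uint8)
m[:,:c[0]-60]=0;m[:,c[0]+60:]=0;m[:c[1]-50]=0;m[c[1]+50:]=0
m=cv2.morphologyEx(m,cv2.MORPH_OPEN,np.ones((3,3)))
n,l,st,ce=cv2.connectedComponentsWithStats(m);k=l[c[1],c[0]];print(st[k],ce[k])
w=np.array([(1e3*np.array([(onz(W,p,.085)[:2]-N)@ex,(onz(W,p,.085)[:2]-N)@ey])) for p in np.argwhere(l==k)[:,::-1]],np.float32);print(cv2.minAreaRect(w))
E
```

```text
(0, 0) (np.int64(218), np.int64(144)) [245 188 120] [ 16 130 245]
(10, 20) (np.int64(243), np.int64(157)) [245 190 119] [ 17 131 245]
(-10, -20) (np.int64(191), np.int64(131)) [247 194 123] [ 17 128 247]
(0, 28) (np.int64(253), np.int64(144)) [244 189 120] [ 17 130 244]
exp [[175.0, 118.0], [179.0, 169.0], [258.0, 170.0], [258.0, 118.0]]
row [(17, 36, 213), (17, 36, 213), (24, 20, 252), (20, 35, 225), (24, 37, 252), (20, 95, 239), (18, 97, 233), (16, 127, 243), (17, 131, 246), (16, 129, 245), (17, 130, 246), (17, 130, 246), (17, 129, 246), (17, 129, 245), (17, 130, 245), (17, 130, 245), (17, 131, 245), (17, 130, 245), (16, 131, 245), (17, 130, 245), (16, 130, 245), (17, 130, 245), (17, 131, 245), (17, 131, 245), (17, 132, 244), (17, 132, 245), (17, 131, 245), (17, 132, 245), (17, 130, 245), (17, 132, 244), (17, 132, 244), (17, 131, 244), (17, 131, 244), (16, 134, 240), (15, 109, 212), (20, 96, 240), (22, 82, 250), (16, 106, 161), (12, 134, 133), (12, 134, 131), (12, 131, 132)]
col [(12, 140, 218), (12, 140, 186), (12, 135, 144), (23, 77, 253), (28, 34, 255), (21, 89, 247), (20, 92, 244), (25, 98, 255), (28, 81, 255), (26, 92, 255), (29, 70, 255), (25, 100, 255), (17, 127, 247), (17, 129, 247), (17, 132, 245), (16, 130, 245), (15, 133, 237), (16, 134, 238), (16, 133, 241), (17, 131, 246), (19, 125, 250), (18, 126, 249), (18, 129, 248), (17, 128, 248), (20, 93, 247), (22, 78, 251), (21, 82, 251), (13, 133, 196), (13, 142, 221), (12, 140, 216), (12, 126, 200)]
[ 176  118   85   54 3970] [219.89093199 146.08639798]
((0.6064472198486328, 0.8502769470214844), (41.01384735107422, 65.73171997070312), 0.26665762066841125)
```

```bash
python3 - <<'E'
from h import *
print(job.finish_job())
E
```

```text
the job is handed in; nothing more can be done
None
```

The job is handed in at about 28.6 s of the 72 s allowed, with the trim block lying boss-down in the nest and the empty leaf swung back open. No verdict was reported.

**What I did:**
- **Block into the leaf:** I gripped the block by its boss and pressed it down. Both hooks showed over the board in the wrist picture.
- **Swing over:** I took the leaf over by its handle until it met its stop.
- **Drop:** I squeezed the tails to 30 mm and lifted the leaf about 29° with them held. Then I let go and withdrew.
- **Swing back:** I took the empty leaf back by its handle until it met its stop, where it resisted with 24 N, then released it and backed away.

**Last checks, all from one wrist picture:**
- **Block:** its back sits within about 1 mm of the nest seat and is turned about 0.3°. The outline measures 41 x 66 mm at the seated height.
- **Leaf:** the handle rod is within 1 px of its open-leaf position. On the final push the gripper stopped about 2 mm higher than where it first gripped the rod. That could be the rod shifting between the fingers, and it is well inside the 0.12 rad allowed.
- **Robot:** the gripper was clear of everything.

**Not confirmed:**
- I had used all 12 picture views before the end, so the final state was checked only by numbers.
- The detector put the handle elsewhere in that last picture, apparently on the leaf or hinge rod. I relied on the bright rod pixels instead.
- The moment of the drop was hidden from the cameras. I inferred it from the squeezed width and from the block showing in the nest afterwards.
- I did not re-measure the other block, the glass or the chisels at the end. No move went near them.

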